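# Hitch the sign-blank head onto the bench ball stand

## Robot

A 6-joint arm with a two-finger parallel gripper is mounted at the origin on the work surface. World frame = base frame: x ahead of the robot, y to its left, z up, the work surface at z = 0. Lengths are in m, angles in rad, forces in N, time in s.
With the tool pointing down it reaches from about 0.375 to 0.75 m from the base axis. Payload 9 kg.
Tool frame: the origin (TCP) lies between the finger pads; the fingertips stand 11 mm ahead of it and the grasp point (between the pads) lies 8 mm behind it; z points along the fingers, y is the direction in which the jaws open and shut (so a half turn about z gives the same grasp; the last joint's range is limited). The gripper opens to 85 mm and grips with 20 to 120 N. Pads are 22 mm wide; open, the fingers measure 114 mm over their backs; the gripper's body (76 mm by 85 mm) begins 54 mm behind the grasp point. The pads swing forward as they close: fully open they stand 13 mm farther back than shut.
Start: joints at [-1.443, 0.104, 0.097, 1.564, 0, 1.353], TCP at [0.203, -0.565, 0.242] pointing down, gripper open.
Joint ranges: [-2.99, 2.99], [-0.84, 1.86], [-1.1, 1.16], [-1.84, 2.11], [-1.51, 1.56], [-3.14, 3.14]. Speed limits (rad/s): [2.22, 2.22, 2.57, 3.14, 3.14, 3.14].

## Interface

Orientations are given as a unit quaternion [x, y, z, w].
In Python, from rig import r gives the robot as it stands. The module is installed in compiled form; this text tells all that it offers.
- The arm moves only by the tool arm_command, never from a script. Its argument "deltas" is a list of rows, each a list of 7 numbers: the turn, a rotation vector about the tool's x, y, z in rad, then the shift along the tool's x, y, z in m, then the opening, from 0 (shut) to 1 (fully open). A call has 1 to 12 rows; each row shifts and turns the commanded pose from where the row before left it, along the tool's axes as they then stand; what a row does not reach is not made up. A row lasts 1/8 s, in which the tool goes at most 62.5 mm and 10.7 degrees, less where a joint would pass 70% of its speed; a pose out of reach is approached as far as the arm can. A call is refused whole if a number of a shift passes 0.0625 or a number of a turn 0.188, either way. A call with a gripper value outside its range is refused whole. The fingers move at their own pace and stop on an object; "squeeze" is the grip in N (left out, the last holds). Time passes only in rows, so rows that do not move let the fingers close. It gives the time, the measured TCP pose, the force and the opening at its end, in the units of the state.
- r.observe(): the state, without advancing time (a new reading comes with each control period).
- r.snapshot(name): name is "scene" or "top" or "wrist"; returns the picture (480x640x3 uint8, red, green, blue); there is no depth.
- r.camera_info(name): a dict with "fx", "fy", "cx", "cy" (pixels), "D" ([k1, k2, p1, p2, k3] as OpenCV has them; the pictures are not rectified), "position" and "rotation" of the camera in the world. Camera axes: x right, y down, z forward; pixel columns grow to the right and rows downward; lengths in m; the calibration is good to about 2 mm. A picture is of the moment at which its call begins: read the wrist's pose just before it. camera_info takes no time and is no camera call; for the wrist camera it gives the pose at the moment of the call.
- r.close_job(): hands the job in, once; it reports no verdict.
Trained networks look in the newest picture that a camera, given by its name, has taken for a name from the list of things; names that differ only in an ending like _2 or _b are one class to them, and where a whole thing is asked for, a point or a joint stands for the part that bears it (a point fixed in the world has none). Each returns a list of dicts, best first, with "score" (0 to 1); they miss things now and then, are a little off and sometimes report something else, mostly with a low value. They report only what shows in the picture. A call takes as long as a camera call. They do not tell look-alikes from the thing itself.
- r.masks_of(label, camera): "region" (480x640 bool, what is visible of it) and "bbox" ([centre column, centre row, width, height] in pixels, round what is visible of it).
- r.pinpoint(label, camera): "at" ([column, row] in pixels: a listed point, or the origin of a listed thing).
The state is a dict: "clock": time; "joints": joint angles; "joint_vel": joint speeds; "tau": joint torques, N m; "position": TCP position; "tcp_rot": TCP orientation; "contact_force": force on the tool from outside, world axes, zero at the start; "moment": the same for the moment, N m; "width": finger opening in m.
Only numpy, scipy, OpenCV 4.12 (cv2) and the standard library are available. Lean on these libraries where they do the work, as an engineer would, in place of code of your own. Each camera call takes 0.05 s, during which the arm holds its last target.

## Task

Mount the little black sign on the bench stand ready for lettering: raise the red-knobbed handle of its blue coupler well up while it stands on the table, lower the coupler very gently onto the steel ball, feeling for the ball, until it sits flat on the stand's plate with the handle still raised, and then press the handle fully down to lock it and let go. Never force the coupler on the stand, and leave the paint tin, dish and bottle where they are.

Things in the scene. Friction and masses are not known exactly. Their poses are not given: they have to be found in the camera images.
- stand: Fixed bench stand: grey foot 130 x 130 x 12 mm, and above it a round aluminium plate 130 mm across, top 42 mm above the table. On it a 30 mm steel ball on a 16 mm neck; ball centre 22 mm, top 37 mm above the plate. The ball is eccentric: its axis is 9 mm off the stand's middle, in an unreported direction, and does not give sideways. Origin: middle of the foot's underside, z up.
- shoulder (a joint): How far the stand's round plate and ball are pushed straight down into their rubber mount, m: 0 unloaded, about 1 mm more for every 4 N, end stop 9 mm. While the coupler is still over 8 mm above the plate, more than 10 N between it and the ball scores the ball; once down, more than 24 N between coupler and stand, its weight included, is too much.
- socket_mouth (a point): Middle of the round mouth in the flat underside of the loose blue coupler (about 0.9 kg with sign). The bore is 33 mm wide, 38 mm deep, wall 6 mm; it passes over the ball and the underside then lies on the plate. A rim landing off-centre on the ball is pushed sideways towards the centred place. Axes: x from the sign to the handle's free end, y left, z up.
- sign (a point): Centre of the black octagonal sign, 110 mm wide, 88 mm high, 5 mm thick, upright across the coupler's rear, 100 mm behind the socket mouth and 54 mm above the underside. The underside reaches from 110 mm behind to 50 mm ahead of the mouth; the front nose is two cheeks, 32 mm over all, 54 mm high. Axes as for the mouth.
- head_post (a point): Centre of the upright aluminium post by which the coupler is carried: 26 mm along x, 24 mm along y, 50 mm high; its top is 25 mm above this point. This point is 73 mm above the coupler's underside and 10 mm behind (-x of) the socket mouth. Axes as for the socket mouth.
- handle_pivot (a point): Point on the handle's hinge axis, which runs along the coupler's y: 32 mm ahead (+x) of the socket mouth and 48 mm above the underside. Axes as for the socket mouth.
- handle_grip (a point): Centre of the red ball knob, 24 mm in diameter, at the handle's free end: 70 mm from the pivot along the handle and 4 mm above it in the handle's frame; its x axis points along the handle away from the pivot. The steel bar of the handle is 12 mm wide, 7 mm thick. With the handle down there is free air below the knob down to the table or the stand.
- handle (a joint): Angle of the handle, rad: 0 fully down (level, pointing to the coupler's +x), grows as the free end is raised, end stop 1.1. It moves with about 1.5 N at the knob, and stays where it is left; a hard pinch on the knob turns stiffly and can tip the coupler. Near 0 its pawl, at the front of the socket, blocks the mouth, or locks below the ball if the coupler is seated; above 0.4 the mouth is clear.
- paint_tin_mid (a point): Bystander: green paint tin, 72 mm in diameter, 85 mm high; its centre.
- paint_dish_mid (a point): Bystander: white round dish, 110 mm in diameter, 22 mm high; its centre.
- craft_paint_mid (a point): Bystander: small orange paint bottle, 40 mm in diameter, 80 mm high; its centre.
Things that resemble listed ones, but are neither listed nor needed, are in the scene too. What is shaped like the part that bears socket_mouth but orange is not meant. Several things have the shape of the stand; the one meant has the colours described above.

How it is judged:
By the outcome, as a careful person would: the job done as asked, in the order asked, and still so for the second after the job is handed in, with the robot touching nothing.
It also fails if it takes over 72 s, if anything falls off the work surface, if the arm or the gripper's body presses on something with over 40 N, if the wrist force passes 120 N, or if a joint passes its speed limit or range.

## Working session

There is one attempt and no reset: what is moved stays moved. The work goes in short steps, Python scripts to look and compute and a tool call to move; the robot and the scene stay as the last step left them, time stands still between calls to the robot, and variables do not carry over. Pictures are saved under pics/ and viewed, and the job is handed in when it is done.

Besides the shell and the picture viewer there is one more tool, called as name(argument=value, ...), one argument or row to a line, values as JSON. arm_command: Moves the arm, as the interface text tells. Its arguments: {"type":"object","properties":{"deltas":{"type":"array"},"squeeze":{"type":"number"}},"required":["deltas"]}

```bash
mkdir -p pics; ls; python3 - <<'E'
from rig import r
import cv2
s=r.observe();print({k:(v if isinstance(v,float) else [round(float(x),4) for x in __import__('numpy').ravel(v)]) for k,v in s.items()})
for n in ["scene","top","wrist"]:
    im=r.snapshot(n);cv2.imwrite(f"pics/{n}0.png",im[:,:,::-1]);c=r.camera_info(n);print(n,c)
E
```

```text
pics
{'clock': 0.0, 'joints': [-1.4427, 0.1047, 0.0964, 1.5639, -0.0, 1.3531], 'joint_vel': [-0.0001, -0.001, 0.0002, -0.0004, 0.0005, -0.0014], 'tau': [0.0004, -55.6933, 50.3647, 0.017, -0.0004, 0.0], 'position': [0.2033, -0.5641, 0.2415], 'tcp_rot': [0.9851, 0.172, 0.0, -0.0007], 'contact_force': [-0.468, 0.4186, -0.1331], 'moment': [-0.0092, -0.0044, -0.0778], 'width': 0.08536382893759786}
scene {'fx': 580.010921378147, 'fy': 580.010921378147, 'cx': 327.76377267172984, 'cy': 250.45575300506744, 'D': array([-0.16264293,  0.        ,  0.        ,  0.        ,  0.        ]), 'position': array([0.9942618 , 0.46929478, 0.96394696]), 'rotation': array([ 0.35268565,  0.87450345, -0.30920519, -0.12348566])}
top {'fx': 468.34997560486147, 'fy': 468.34997560486147, 'cx': 321.1540645580345, 'cy': 244.85674972903252, 'D': array([-0.01485891,  0.        ,  0.        ,  0.        ,  0.        ]), 'position': array([ 0.44947233, -0.07860651,  1.05420449]), 'rotation': array([-0.70307899,  0.70984063, -0.01320412,  0.04039637])}
wrist {'fx': 358.21611775372514, 'fy': 358.21611775372514, 'cx': 320.4765168688263, 'cy': 242.49525411262826, 'D': array([-0.06823459,  0.        ,  0.        ,  0.        ,  0.        ]), 'position': array([ 0.27371637, -0.53852523,  0.37443275]), 'rotation': array([ 0.80919901, -0.56848625, -0.08545204,  0.12131896])}
```

View pics/scene0.png

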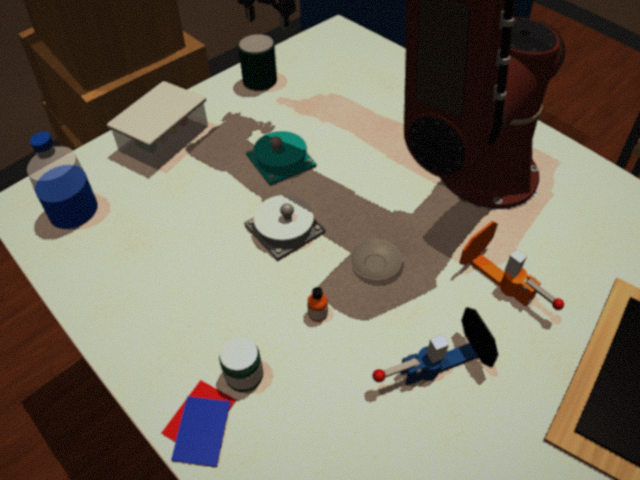

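View pics/top0.png

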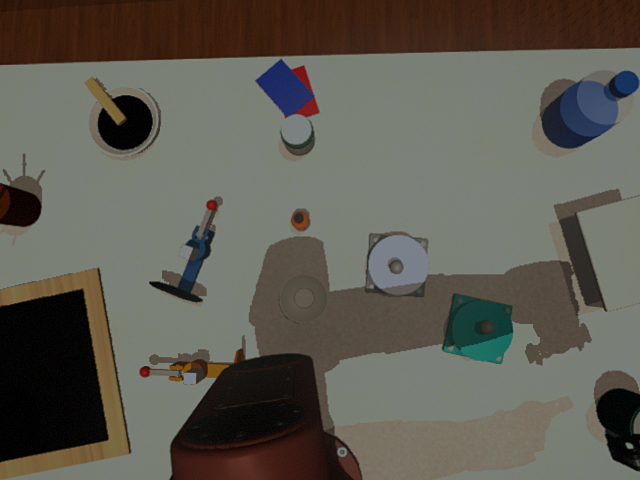

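View pics/wrist0.png

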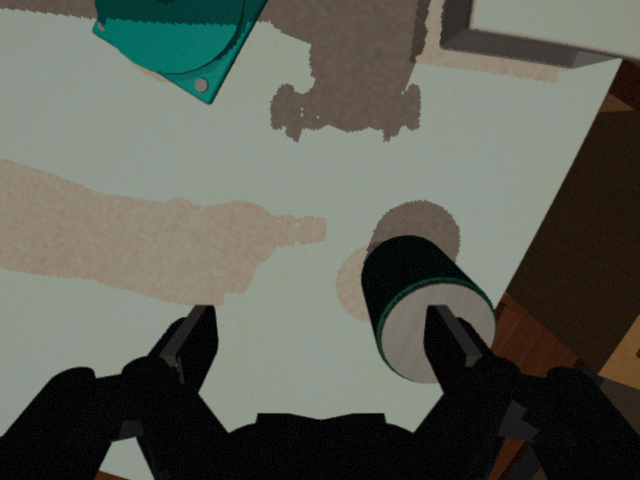

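Candidates for the coupler are blue at top (200,245) / scene (435,355), and orange at top (195,373) / scene (510,270), so I choose blue. For the stand they are the grey foot with aluminium plate at top (397,265) / scene (285,222), and the teal one at top (480,327) / scene (280,155), so I choose the grey one.

```bash
cat > h.py <<'E'
import numpy as np, cv2
from scipy.spatial.transform import Rotation as R
from rig import r
def cam(n):
    c=r.camera_info(n);K=np.array([[c['fx'],0,c['cx']],[0,c['fy'],c['cy']],[0,0,1]]);q=np.array(c['rotation'])
    Rm=R.from_quat(q).as_matrix() if q.size==4 else q
    return K,np.array(c['D']),np.array(c['position']),Rm
def ray(C,uv):
    K,D,p,Rm=C;x=cv2.undistortPoints(np.array([[uv]],float),K,D)[0,0]
    d=Rm@np.array([x[0],x[1],1]);return p,d/np.linalg.norm(d)
def atz(C,uv,z):
    p,d=ray(C,uv);return p+d*(z-p[2])/d[2]
def tri(L):
    A=np.zeros((3,3));b=np.zeros(3)
    for C,uv in L:
        p,d=ray(C,uv);M=np.eye(3)-np.outer(d,d);A+=M;b+=M@p
    return np.linalg.solve(A,b)
def proj(C,P):
    K,D,p,Rm=C;return cv2.projectPoints(np.array([P],float),R.from_matrix(Rm.T).as_rotvec(),-Rm.T@p,K,D)[0][0,0]
np.set_printoptions(precision=4,suppress=True)
E
python3 - <<'E'
from h import *
for n in ["scene","top"]:
    im=r.snapshot(n)
    for l in ["stand","socket_mouth","sign","head_post","handle_pivot","handle_grip","paint_tin_mid","paint_dish_mid","craft_paint_mid"]:
        print(n,l,[(np.round(d['at'],1).tolist(),round(d['score'],2)) for d in r.pinpoint(l,n)][:4])
ct,cs=cam("top"),cam("scene")
a=r.snapshot("top")[180:320,130:450];cv2.imwrite("pics/tc.png",cv2.resize(a,None,fx=2.5,fy=2.5,interpolation=3)[:,:,::-1])
a=r.snapshot("scene")[290:410,350:510];cv2.imwrite("pics/sc.png",cv2.resize(a,None,fx=5,fy=5,interpolation=3)[:,:,::-1])
a=r.snapshot("scene")[180:270,230:340];cv2.imwrite("pics/ss.png",cv2.resize(a,None,fx=6,fy=6,interpolation=3)[:,:,::-1])
E
```

```text
scene stand [([282.0, 228.0], 0.9), ([276.6, 161.0], 0.69)]
scene socket_mouth [([429.5, 368.9], 0.91), ([513.4, 285.3], 0.61)]
scene sign [([476.3, 244.4], 0.82), ([479.0, 336.0], 0.59)]
scene head_post [([437.6, 351.3], 0.66), ([512.8, 264.1], 0.59)]
scene handle_pivot [([414.0, 361.7], 0.88), ([523.9, 282.9], 0.77)]
scene handle_grip [([558.5, 304.5], 0.75), ([318.2, 302.0], 0.64), ([381.0, 375.5], 0.58), ([415.5, 365.5], 0.4)]
scene paint_tin_mid [([241.8, 362.5], 0.63)]
scene paint_dish_mid [([376.9, 264.2], 0.73)]
scene craft_paint_mid [([317.0, 303.7], 0.89), ([378.1, 373.4], 0.42)]
top stand [([394.7, 263.4], 0.87), ([480.4, 328.2], 0.66)]
top socket_mouth [([199.9, 368.5], 0.94), ([200.7, 249.8], 0.7)]
top sign [([179.3, 289.7], 0.85), ([236.9, 376.3], 0.75)]
top head_post [([192.7, 376.1], 0.6)]
top handle_pivot [([199.5, 232.7], 0.75), ([183.5, 371.4], 0.72)]
top handle_grip [([147.6, 371.6], 0.89), ([211.5, 203.3], 0.64)]
top paint_tin_mid [([298.9, 133.7], 0.79)]
top paint_dish_mid [([304.2, 298.3], 0.69), ([210.6, 204.3], 0.6)]
top craft_paint_mid [([300.3, 216.7], 0.58)]
```

View pics/tc.png

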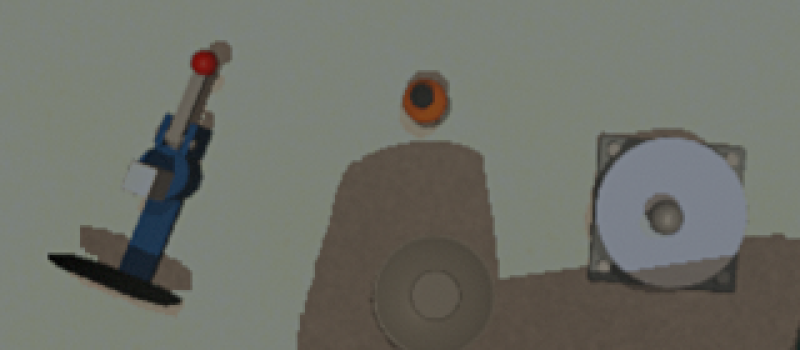

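View pics/sc.png

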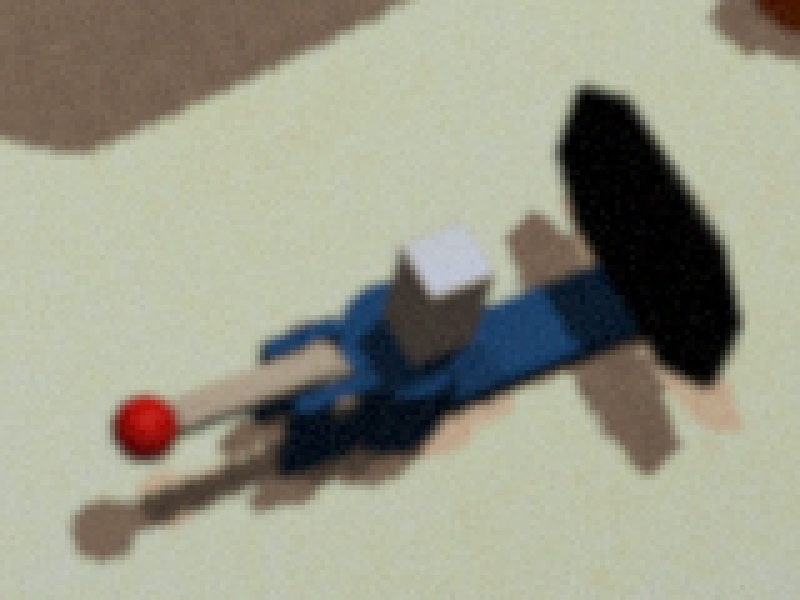

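View pics/ss.png

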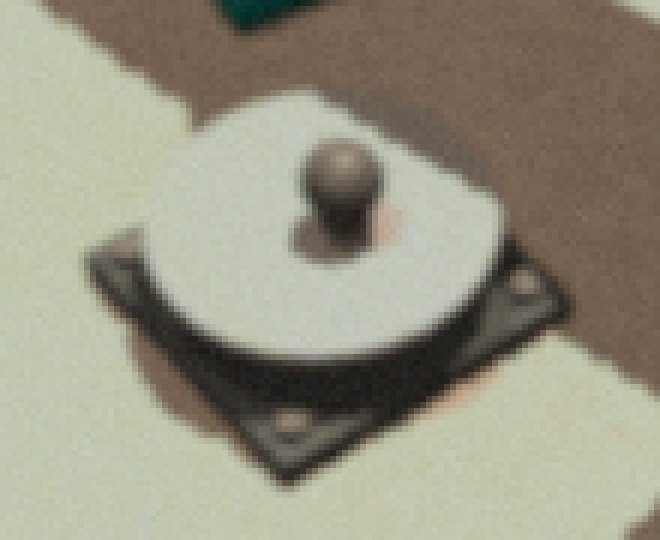

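The crops confirm it: the blue coupler has a black sign, its knob is at top (211.6,204.8) and its post top at (185,251). The aluminium stand's ball is at top (396.4,266) / scene (287,209.7). Next I'll triangulate.

```bash
python3 - <<'E'
from h import *
ct,cs=cam("top"),cam("scene")
def t(n,a,b,z=None):
    P=tri([(ct,a),(cs,b)]);print(n,P,'res',proj(ct,P)-a,proj(cs,P)-b, (atz(ct,a,z)[:2],atz(cs,b,z)[:2]) if z else '');return P
k=t('knob',(211.6,204.8),(379.2,375.4),.052)
p=t('posttop',(185.2,251.2),(439.6,342.4),.098)
t('pivot',(199.5,232.7),(414,361.7),.048)
t('mouth',(200.7,249.8),(429.5,368.9),.001)
t('sign',(179.3,289.7),(479,336),.054)
b=t('ball',(396.4,266),(287,209.7),.064)
t('stand',(394.7,263.4),(282,228),.001)
t('tin',(298.9,133.7),(241.8,362.5),.0425)
t('dish',(304.2,298.3),(376.9,264.2),.011)
t('bottle',(300.3,216.7),(317,303.7),.04)
d=k-p;print('yaw',np.arctan2(d[1],d[0]))
E
```

```text
knob [0.6153 0.1993 0.0519] res [-0.4325  0.4064] [-0.744   0.0129] (array([0.6162, 0.1984]), array([0.6144, 0.2002]))
posttop [0.512  0.2421 0.0937] res [-0.3118  0.2719] [-0.4895  0.0349] (array([0.5123, 0.24  ]), array([0.5137, 0.2438]))
pivot [0.5538 0.2247 0.0552] res [-0.5959  0.5354] [-0.9772  0.0434] (array([0.5557, 0.2256]), array([0.549 , 0.2239]))
mouth [0.5193 0.2392 0.0006] res [-1.1097  0.9806] [-1.7985  0.0903] (array([0.5215, 0.2366]), array([0.5169, 0.2415]))
sign [0.429  0.2713 0.0508] res [-1.7093  1.4326] [-2.5489  0.2394] (array([0.4321, 0.2665]), array([0.4272, 0.2751]))
ball [ 0.4775 -0.1978  0.0621] res [-0.5287  0.5469] [-0.7515 -0.0563] (array([ 0.4786, -0.1987]), array([ 0.4776, -0.1952]))
stand [ 0.4873 -0.2032  0.006 ] res [ 0.4992 -0.5256] [0.7329 0.0495] (array([ 0.4863, -0.2027]), array([ 0.4857, -0.208 ]))
tin [0.7709 0.0092 0.0445] res [-0.9328  1.0589] [-1.7331 -0.1599] (array([0.7739, 0.0073]), array([0.7684, 0.0106]))
dish [ 0.4082  0.0026 -0.0029] res [-0.7629  0.7553] [-1.1429  0.0287] (array([ 0.4104, -0.0001]), array([0.4148, 0.0109]))
bottle [0.5865 0.0078 0.0397] res [-1.1331  1.1574] [-1.8546 -0.0715] (array([0.589 , 0.0053]), array([0.5842, 0.0105]))
yaw -0.3927135487362717
```

arm_command(
  deltas=[
    [0, 0, 0, 0.04, -0.036, 0, 1],
    [0, 0, 0, 0.04, -0.036, 0, 1],
    [0, 0, 0, 0.04, -0.036, 0, 1],
    [0, 0, 0, 0.04, -0.036, 0, 1],
    [0, 0, 0, 0.04, -0.036, 0, 1],
    [0, 0, 0, 0.04, -0.036, 0, 1],
    [0, 0, 0, 0.04, -0.036, 0, 1],
    [0, 0, 0, 0.04, -0.036, 0, 1],
    [0, 0, 0, 0.04, -0.036, 0, 1],
    [0, 0, 0, 0.04, -0.036, 0, 1],
    [0, 0, 0, 0.04, -0.036, 0, 1],
    [0, 0, 0, 0.04, -0.036, 0, 1],
  ],
)

```text
clock: 2.8
position: [0.5093, 0.0064, 0.2425]
tcp_rot: [0.985, 0.172, 0.0, 0.0]
contact_force: [1.5, -0.7, -0.2]
width: 0.0853
```

arm_command(
  deltas=[
    [0, 0, 0, 0.04, -0.036, 0, 1],
    [0, 0, 0, 0.04, -0.036, 0, 1],
    [0, 0, 0, 0.04, -0.036, 0, 1],
    [0, 0, -0.185, 0, 0, 0, 1],
    [0, 0, -0.185, 0, 0, 0, 1],
    [0, 0, -0.185, 0, 0, 0, 1],
    [0, 0, -0.185, 0, 0, 0, 1],
    [0, 0, -0.185, 0, 0, 0, 1],
    [0, 0, -0.185, 0, 0, 0, 1],
    [0, 0, -0.185, 0, 0, 0, 1],
    [0, 0, -0.185, 0, 0, 0, 1],
    [0, 0, -0.185, 0, 0, 0, 1],
  ],
)

```text
clock: 4.3
position: [0.5848, 0.1469, 0.2423]
tcp_rot: [0.533, 0.846, -0.0, 0.0]
contact_force: [-0.9, -0.3, 0.2]
width: 0.0853
```

arm_command(
  deltas=[
    [0, 0, -0.185, 0, 0, 0, 1],
    [0, 0, -0.185, 0, 0, 0, 1],
    [0, 0, -0.185, 0, 0, 0, 1],
    [0, 0, -0.185, 0, 0, 0, 1],
    [0, 0, 0, 0, 0, 0, 1],
    [0, 0, 0, 0, 0, 0, 1],
  ],
)

```text
clock: 5.05
position: [0.5848, 0.1469, 0.2423]
tcp_rot: [0.196, 0.981, -0.0, 0.0]
contact_force: [0.8, 0.2, 0.4]
width: 0.0854
```

```bash
cat > plan.py <<'E'
from h import *
def to(P,yaw=None):
    s=r.observe();Rm=R.from_quat(s['tcp_rot']).as_matrix();d=Rm.T@(np.array(P)-s['position'])
    return d,Rm
E
python3 - <<'E'
from h import *
cw=cam("wrist");im=r.snapshot("wrist");cv2.imwrite("pics/w1.png",im[:,:,::-1])
for l in ["handle_grip","head_post","handle_pivot","socket_mouth","sign"]:
    print(l,[(np.round(d['at'],1).tolist(),round(d['score'],2)) for d in r.pinpoint(l,"wrist")][:3])
for P in [(.6153,.199,.052),(.512,.242,.098)]: print(proj(cw,P))
E
```

```text
handle_grip [([386.2, 226.4], 0.84)]
head_post [([392.1, 95.6], 0.61)]
handle_pivot [([388.4, 147.0], 0.89), ([384.1, 222.8], 0.35)]
socket_mouth []
sign []
[384.4163 226.0037]
[402.3856  92.9063]
```

View pics/w1.png

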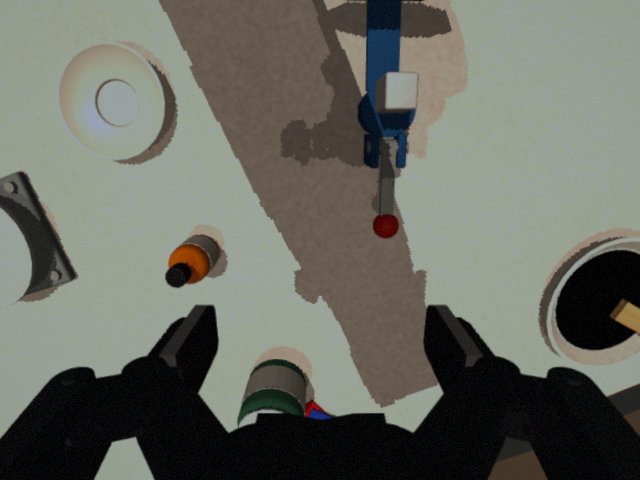

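Wrist view: the knob is at (385.5,226.5) and the post top at (401,91). The blue body is aligned with the image's vertical, so the yaw is right.

```bash
python3 - <<'E'
from plan import *
cw=cam("wrist");ct,cs=cam("top"),cam("scene")
k=tri([(cw,(385.5,226.5)),(ct,(211.6,204.8)),(cs,(379.2,375.4))])
p=tri([(cw,(401,91)),(ct,(185.2,251.2)),(cs,(439.6,342.4))])
print(k,p,atz(cw,(385.5,226.5),.052),atz(cw,(401,91),.098));d=k-p;print(np.arctan2(d[1],d[0]))
print(to([k[0],k[1],.044])[0])
E
```

```text
[0.6155 0.1995 0.0524] [0.5112 0.2422 0.0931] [0.616  0.1999 0.052 ] [0.5101 0.2413 0.098 ]
-0.3884559409836871
[-0.0083  0.0604  0.1983]
```

arm_command(
  deltas=[
    [0, 0, 0, -0.004, 0.03, 0.0, 1],
    [0, 0, 0, -0.0043, 0.0304, 0.03, 1],
    [0, 0, 0, 0, 0, 0.05, 1],
    [0, 0, 0, 0, 0, 0.05, 1],
    [0, 0, 0, 0, 0, 0.04, 1],
    [0, 0, 0, 0, 0, 0.028, 1],
    [0, 0, 0, 0, 0, 0, 0.5],
    [0, 0, 0, 0, 0, 0, 0.5],
  ],
)

```text
clock: 6.35
position: [0.6163, 0.1996, 0.0458]
tcp_rot: [0.194, 0.981, 0.0, 0.001]
contact_force: [-0.1, 0.6, 0.9]
width: 0.0517
```

```bash
python3 - <<'E'
from h import *
im=r.snapshot("wrist");cv2.imwrite("pics/w2.png",im[:,:,::-1]);print(r.observe()['position'],r.observe()['width'])
E
```

```text
[0.6167 0.1997 0.0463] 0.04431834413284658
```

View pics/w2.png

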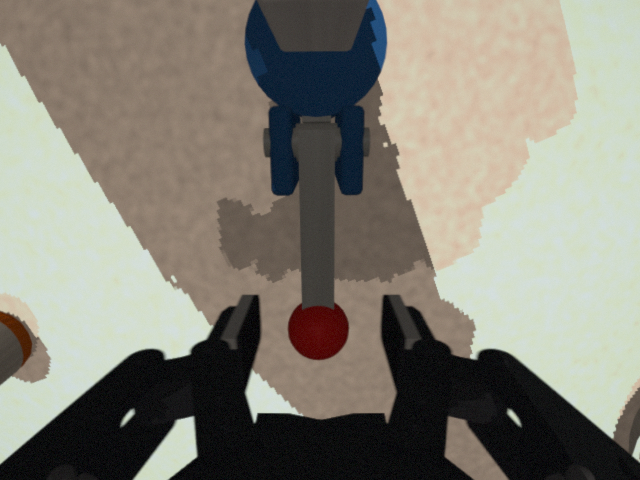

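arm_command(
  deltas=[
    [0, 0, 0, 0, 0, 0, 0.2],
    [0, 0, 0, 0, 0, 0, 0.2],
    [0, 0, 0, 0, 0, 0, 0.2],
    [0, 0, 0, 0, 0, 0, 0.2],
    [0, 0, 0, 0.0007, 0, -0.007, 0.2],
    [0, 0, 0, 0.0014, 0, -0.0069, 0.2],
  ],
  squeeze=20,
)

```text
clock: 7.15
position: [0.6127, 0.2003, 0.0579]
tcp_rot: [0.194, 0.981, -0.0, -0.001]
contact_force: [-0.4, -1.6, -3.0]
width: 0.0222
```

arm_command(
  deltas=[
    [0, 0, 0, 0.0021, 0, -0.0067, 0.2],
    [0, 0, 0, 0.0028, 0, -0.0064, 0.2],
    [0, 0, 0, 0.0034, 0, -0.0061, 0.2],
    [0, 0, 0, 0.004, 0, -0.0058, 0.2],
    [0, 0, 0, 0, 0, 0, 0.2],
  ],
)

```text
clock: 7.78
position: [0.602, 0.2054, 0.0839]
tcp_rot: [0.194, 0.981, 0.0, 0.0]
contact_force: [-1.1, -0.1, 0.2]
width: 0.0223
```

```bash
python3 - <<'E'
from h import *
a=r.snapshot("scene")[260:420,330:530];cv2.imwrite("pics/s2.png",cv2.resize(a,None,fx=3.5,fy=3.5)[:,:,::-1]);s=r.observe();print(s['position'],s['contact_force'],s['moment'])
E
```

```text
[0.6021 0.2054 0.0836] [-1.6621  1.3621 -0.1152] [ 0.1406  0.2698 -0.0367]
```

View pics/s2.png

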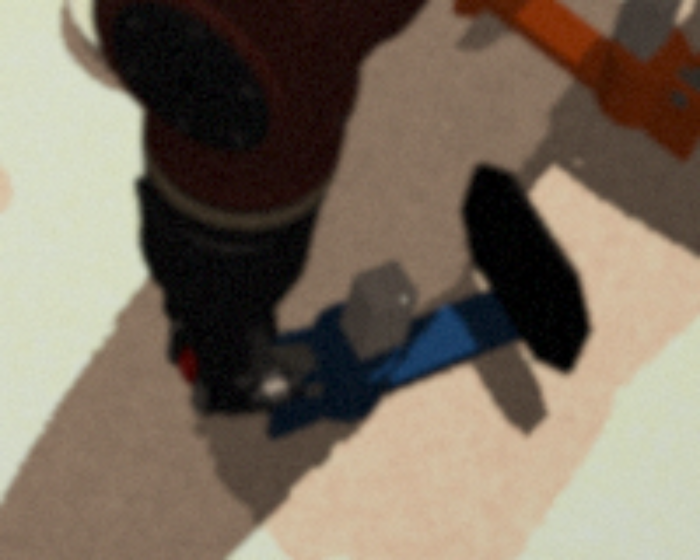

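arm_command(
  deltas=[
    [0, 0, 0, 0.0045, 0, -0.0053, 0.2],
    [0, 0, 0, 0.0051, 0, -0.0048, 0.2],
    [0, 0, 0, 0.0055, 0, -0.0043, 0.2],
    [0, 0, 0, 0.006, 0, -0.0038, 0.2],
    [0, 0, 0, 0, 0, 0, 0.2],
  ],
)

```text
clock: 8.45
position: [0.5825, 0.2135, 0.1022]
tcp_rot: [0.194, 0.981, 0.0, 0.0]
contact_force: [0.6, -1.1, 1.6]
width: 0.0223
```

```bash
python3 - <<'E'
from h import *
a=r.snapshot("scene")[260:420,330:530];cv2.imwrite("pics/s3.png",cv2.resize(a,None,fx=3.5,fy=3.5)[:,:,::-1]);s=r.observe();print(s['position'],s['contact_force'],s['moment'])
im=r.snapshot("wrist");cv2.imwrite("pics/w3.png",im[:,:,::-1])
E
```

```text
[0.5827 0.2134 0.102 ] [ 1.4646 -0.4206  2.9299] [-0.1434 -0.2779 -0.0375]
```

View pics/s3.png

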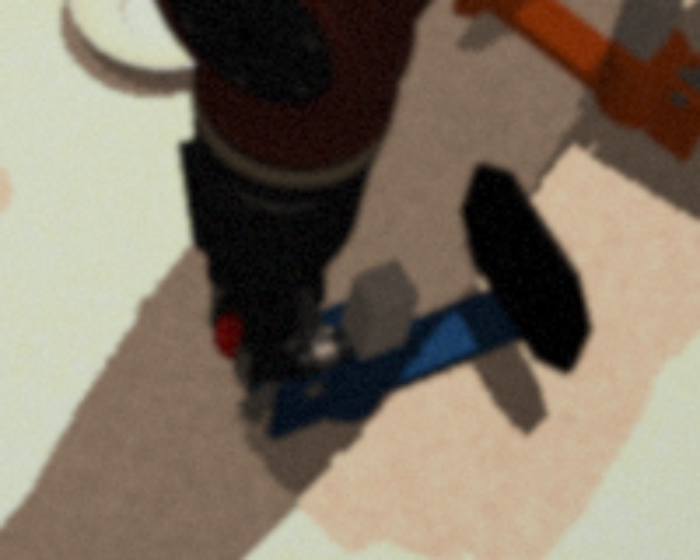

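View pics/w3.png

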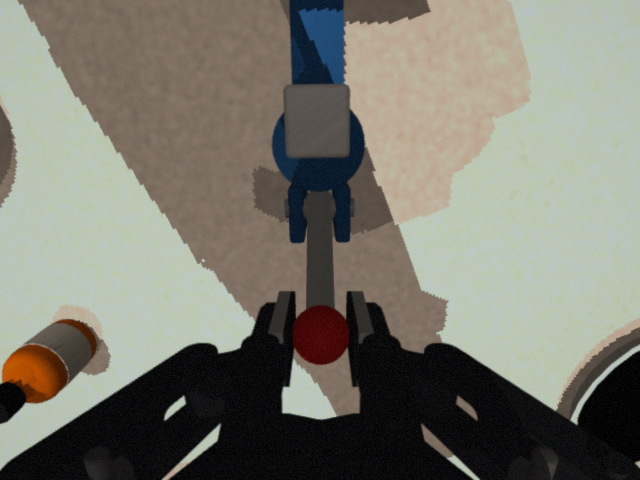

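arm_command(
  deltas=[
    [0, 0, 0, 0, 0, 0, 0.5],
    [0, 0, 0, 0, 0, 0, 0.5],
    [0, 0, 0, 0, 0, 0, 0.6],
    [0, 0, 0, 0, 0, -0.04, 0.8],
    [0, 0, 0, 0, 0, -0.05, 1],
    [0, 0, 0, 0, 0, 0, 1],
  ],
)

```text
clock: 9.3
position: [0.5849, 0.2135, 0.1962]
tcp_rot: [0.194, 0.981, 0.001, 0.003]
contact_force: [0.2, -0.7, 0.0]
width: 0.0853
```

```bash
python3 - <<'E'
from h import *
cw,cs,ct=cam("wrist"),cam("scene"),cam("top")
im=r.snapshot("wrist");cv2.imwrite("pics/w4.png",im[:,:,::-1])
for l in ["handle_grip","head_post","handle_pivot"]:
    print(l,[(np.round(d['at'],1).tolist(),round(d['score'],2)) for d in r.pinpoint(l,"wrist")][:3])
a=r.snapshot("scene")[260:420,330:530];cv2.imwrite("pics/s4.png",cv2.resize(a,None,fx=3.5,fy=3.5)[:,:,::-1])
for l in ["handle_grip","head_post","handle_pivot"]:
    print(l,[(np.round(d['at'],1).tolist(),round(d['score'],2)) for d in r.pinpoint(l,"scene")][:3])
E
```

```text
handle_grip [([318.4, 254.0], 0.66)]
head_post [([315.5, 123.3], 0.79)]
handle_pivot [([320.9, 182.3], 0.92)]
handle_grip [([561.1, 303.9], 0.74), ([397.0, 355.6], 0.68), ([479.0, 335.7], 0.48)]
head_post [([514.1, 264.0], 0.91), ([436.5, 347.8], 0.77)]
handle_pivot [([526.4, 280.1], 0.84), ([415.5, 364.9], 0.64)]
```

View pics/w4.png

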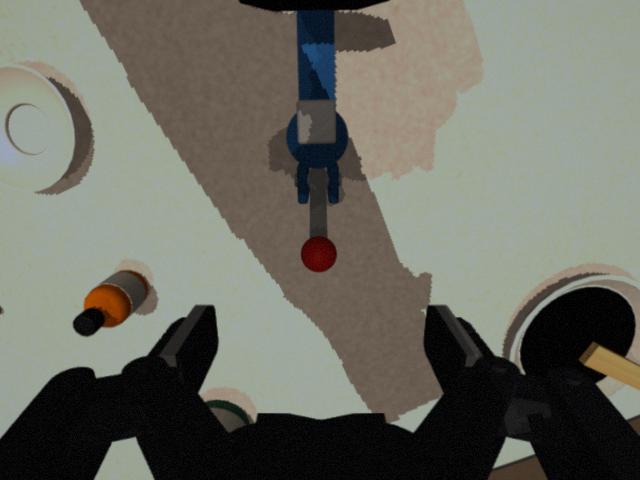

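View pics/s4.png

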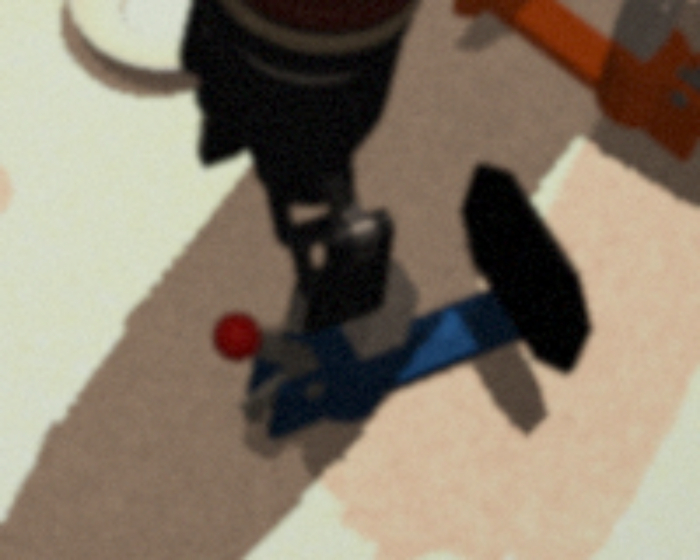

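```bash
python3 - <<'E'
from plan import *
cw,cs,ct=cam("wrist"),cam("scene"),cam("top")
k=tri([(cw,(318.5,254)),(cs,(397.4,355.7))])
p=atz(cw,(316.5,121.5),.098)
c,s=np.cos(-.392),np.sin(-.392); piv=p[:2]+42*.001*np.array([c,s])
print(k,p,piv, 'knob x from pivot',(k[:2]-piv)@[c,s],'z',k[2]-.048, 'ang',np.arctan2(k[2]-.048,(k[:2]-piv)@[c,s])-.057)
print(to([p[0],p[1],.065])[0])
E
```

```text
[0.584  0.2104 0.0966] [0.5054 0.2422 0.098 ] [0.5443 0.2262] knob x from pivot 0.04279792090886887 z 0.04859538229512911 ang 0.7917474873884361
[ 0.0819 -0.0021  0.1254]
```

arm_command(
  deltas=[
    [0, 0, 0, 0, 0, 0, 1],
    [0, 0, 0, 0, 0, 0, 1],
  ],
)

```text
clock: 9.95
position: [0.5826, 0.2131, 0.1912]
tcp_rot: [0.194, 0.981, -0.0, -0.0]
contact_force: [-0.4, -0.5, 1.0]
width: 0.0857
```

```bash
python3 - <<'E'
from plan import *
cw,cs,ct=cam("wrist"),cam("scene"),cam("top")
print(cw[2],R.from_matrix(cw[3]).as_quat(),r.observe()['position'],r.observe()['tcp_rot'])
im=r.snapshot("wrist");cv2.imwrite("pics/w5.png",cv2.resize(im[80:280,240:400],None,fx=3,fy=3)[:,:,::-1])
im=r.snapshot("top");cv2.imwrite("pics/t5.png",cv2.resize(im[180:320,130:270],None,fx=4,fy=4)[:,:,::-1])
E
```

```text
[0.5131 0.2421 0.3239] [0.8216 0.5502 0.0826 0.1238] [0.5826 0.2131 0.1912] [ 0.1941  0.981  -0.0001 -0.0001]
```

View pics/w5.png

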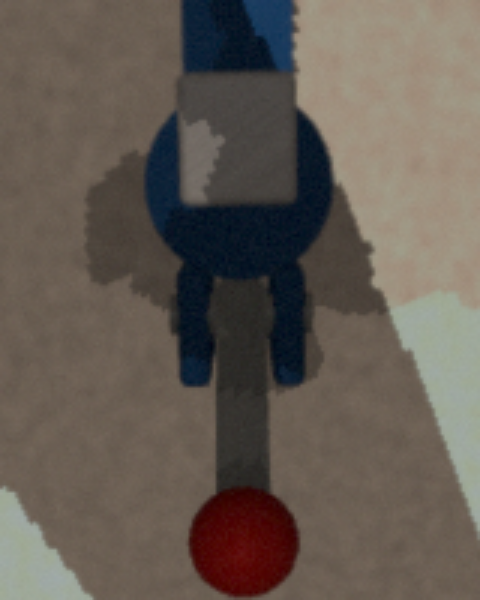

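View pics/t5.png

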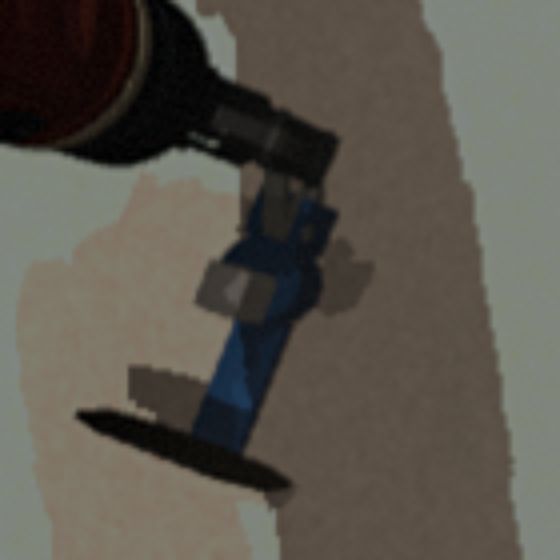

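```bash
python3 - <<'E'
from plan import *
cw,cs,ct=cam("wrist"),cam("scene"),cam("top")
k=tri([(cw,(321.3,260.7)),(cs,(397.4,355.7))])
p=atz(cw,(319.3,126.3),.098)
c,s=np.cos(-.393),np.sin(-.393); piv=p[:2]+42*.001*np.array([c,s])
print(k,p,piv, 'knob x from pivot',(k[:2]-piv)@[c,s],'z',k[2]-.048, 'ang',np.arctan2(k[2]-.048,(k[:2]-piv)@[c,s])-.057)
print(to([p[0],p[1],.065])[0])
E
```

```text
[0.5876 0.2119 0.1039] [0.5093 0.2428 0.098 ] [0.5481 0.2267] knob x from pivot 0.042126780828478344 z 0.05589060962985162 ang 0.8679082768119716
[ 0.0792 -0.0005  0.1263]
```

arm_command(
  deltas=[
    [0, 0, 0, 0.04, 0, 0, 1],
    [0, 0, 0, 0.039, 0, 0, 1],
    [0, 0, 0, 0, 0, 0.04, 1],
    [0, 0, 0, 0, 0, 0.05, 1],
    [0, 0, 0, 0, 0, 0.034, 0.8],
    [0, 0, 0, 0, 0, 0, 0.5],
    [0, 0, 0, 0, 0, 0, 0.5],
  ],
)

```text
clock: 10.92
position: [0.5106, 0.2434, 0.0691]
tcp_rot: [0.194, 0.981, 0.0, 0.001]
contact_force: [0.7, 0.5, 0.0]
width: 0.0426
```

```bash
python3 - <<'E'
from h import *
im=r.snapshot("wrist");cv2.imwrite("pics/w6.png",im[:,:,::-1]);s=r.observe();print(s['position'],s['width'],s['contact_force'])
E
```

```text
[0.511  0.2435 0.0696] 0.042650766098809564 [ 0.1858 -0.4057  0.6435]
```

View pics/w6.png

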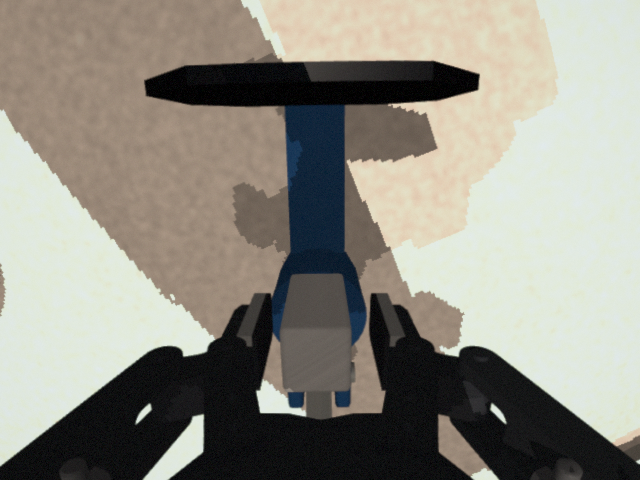

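arm_command(
  deltas=[
    [0, 0, 0, 0, 0, 0, 0],
    [0, 0, 0, 0, 0, 0, 0],
    [0, 0, 0, 0, 0, 0, 0],
    [0, 0, 0, 0, 0, 0, 0],
    [0, 0, 0, 0, 0, -0.002, 0],
    [0, 0, 0, 0, 0, -0.003, 0],
    [0, 0, 0, 0, 0, -0.005, 0],
    [0, 0, 0, 0, 0, -0.01, 0],
    [0, 0, 0, 0, 0, -0.02, 0],
  ],
  squeeze=80,
)

```text
clock: 12.1
position: [0.509, 0.243, 0.1077]
tcp_rot: [0.194, 0.981, -0.0, -0.001]
contact_force: [0.6, 0.2, -8.0]
width: 0.0232
```

```bash
python3 - <<'E'
from h import *
im=r.snapshot("wrist");cv2.imwrite("pics/w7.png",im[:,:,::-1]);s=r.observe();print(s['position'],s['width'],s['contact_force'],s['moment'],s['joints'])
a=r.snapshot("scene")[240:420,330:530];cv2.imwrite("pics/s7.png",cv2.resize(a,None,fx=3.3,fy=3.3)[:,:,::-1])
E
```

```text
[0.5109 0.2435 0.1117] 0.023118402431259462 [ 1.082   1.5471 -3.5864] [ 0.2128 -0.0834  0.0043] [ 0.2137  0.0136 -0.2338  1.3199 -0.0001  0.6045]
```

View pics/w7.png

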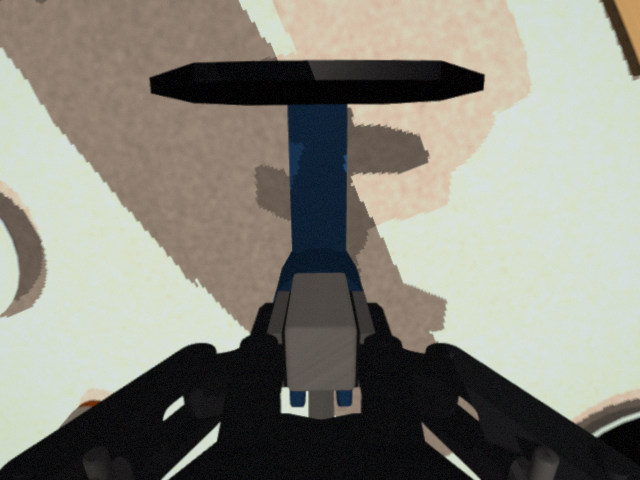

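View pics/s7.png

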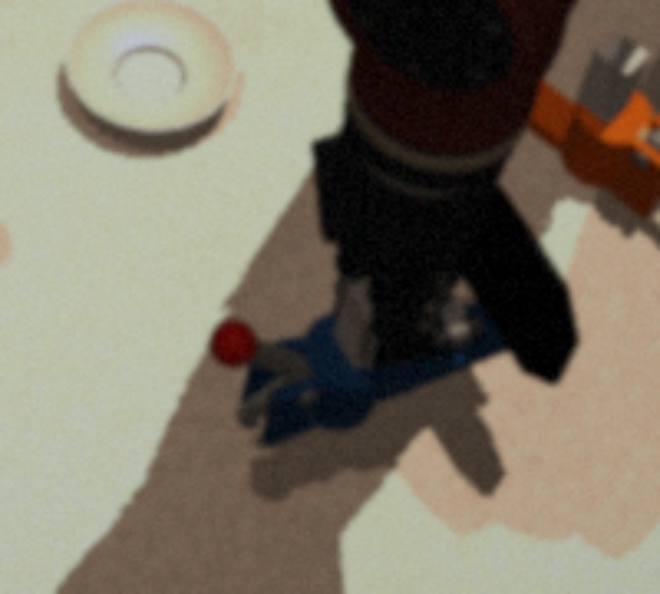

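arm_command(
  deltas=[
    [0, 0, 0, 0, 0, -0.025, 0],
    [0, 0, 0, 0, 0, -0.035, 0],
    [0, 0, 0, 0, 0, -0.03, 0],
    [0, 0, 0, -0.005, -0.0166, 0, 0],
    [0, 0, 0, -0.01, -0.035, 0, 0],
    [0, 0, 0, -0.012, -0.04, 0, 0],
    [0, 0, 0, -0.012, -0.04, 0, 0],
    [0, 0, 0, -0.012, -0.04, 0, 0],
    [0, 0, 0, -0.012, -0.04, 0, 0],
    [0, 0, 0, -0.012, -0.04, 0, 0],
    [0, 0, 0, -0.008, -0.025, 0, 0],
    [0, 0, 0, -0.005, -0.015, 0, 0],
  ],
)

```text
clock: 13.7
position: [0.479, -0.0615, 0.1962]
tcp_rot: [0.195, 0.981, -0.0, -0.001]
contact_force: [1.0, 0.6, -8.4]
width: 0.0233
```

arm_command(
  deltas=[
    [0, 0, 0, 0, 0, 0, 0],
    [0, 0, 0, 0, 0, 0, 0],
    [0, 0, 0, 0, 0, 0, 0],
  ],
)

```text
clock: 14.08
position: [0.48, -0.0592, 0.1973]
tcp_rot: [0.194, 0.981, 0.0, -0.0]
contact_force: [0.1, 0.3, -7.5]
width: 0.023
```

```bash
python3 - <<'E'
from h import *
cw,cs,ct=cam("wrist"),cam("scene"),cam("top")
s=r.observe();print(s['position'],s['tcp_rot'],s['width'],s['contact_force'],s['moment'])
im=r.snapshot("wrist");cv2.imwrite("pics/w8.png",im[:,:,::-1])
im=r.snapshot("scene");cv2.imwrite("pics/s8.png",cv2.resize(im[130:350,200:480],None,fx=2.8,fy=2.8)[:,:,::-1])
print(proj(cw,(.4775,-.198,.064)),proj(cw,(.4865,-.204,.042)))
E
```

```text
[ 0.48   -0.0592  0.1973] [ 0.1936  0.9811  0.0001 -0.0001] 0.02301762540789692 [ 0.1291  0.2655 -7.5312] [ 0.0031 -0.0067 -0.0287]
[163.3974 293.2844] [172.8024 293.5738]
```

View pics/w8.png

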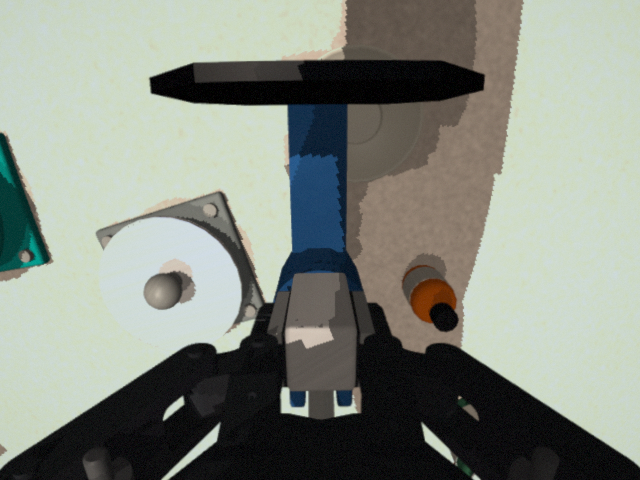

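View pics/s8.png

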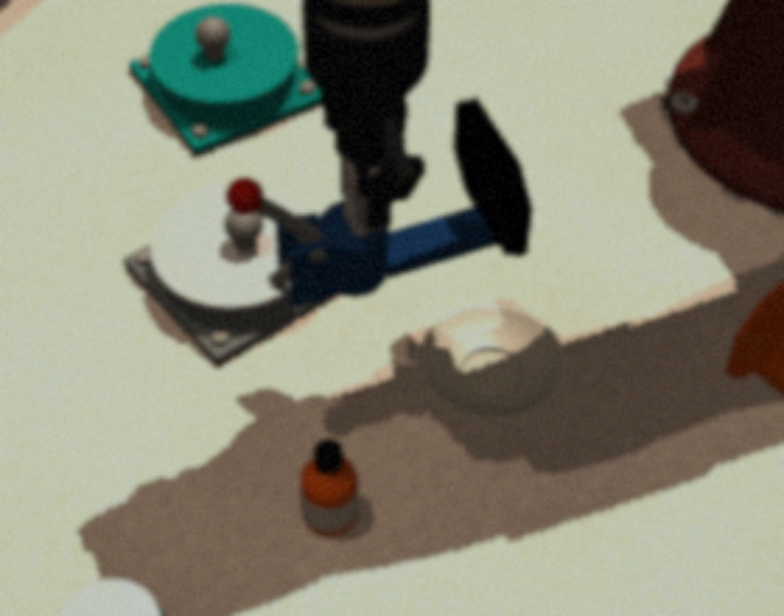

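```bash
python3 - <<'E'
from h import *
cw,cs,ct=cam("wrist"),cam("scene"),cam("top")
im=r.snapshot("wrist");cv2.imwrite("pics/w8b.png",cv2.resize(im[250:420,240:400],None,fx=3.5,fy=3.5,interpolation=3)[:,:,::-1])
cv2.imwrite("pics/w8c.png",cv2.resize(im[240:340,110:220],None,fx=6,fy=6,interpolation=3)[:,:,::-1])
s=r.observe();Rm=R.from_quat(s['tcp_rot']).as_matrix()
for uv in [(286,327),(356,327),(286,390),(356,390)]:
    P=atz(cw,uv,s['position'][2]+.029);print(Rm.T@(P-s['position']))
print(atz(cw,(163,291),.064),tri([(cw,(163,291)),(ct,(396.4,266)),(cs,(287,209.7))]))
E
```

```text
[ 0.0144 -0.0109 -0.029 ]
[ 0.0144  0.0121 -0.029 ]
[-0.0109 -0.0117 -0.029 ]
[-0.0109  0.0129 -0.029 ]
[ 0.4756 -0.1975  0.064 ] [ 0.4769 -0.1984  0.0615]
```

View pics/w8b.png

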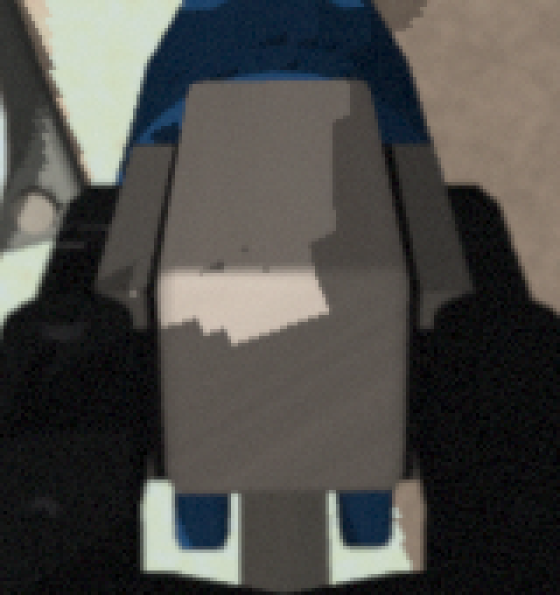

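View pics/w8c.png

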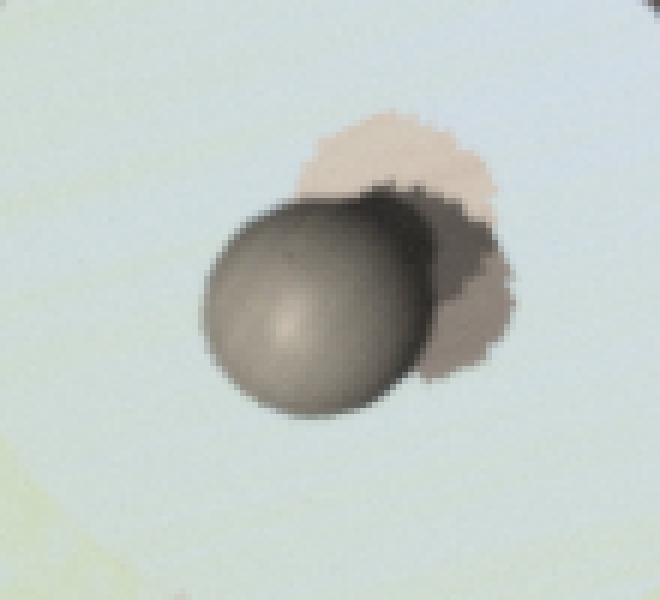

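arm_command(
  deltas=[
    [0, 0, 0, -0.006, -0.02, 0, 0],
    [0, 0, 0, -0.01, -0.03, 0, 0],
    [0, 0, 0, -0.01, -0.03, 0, 0],
    [0, 0, 0, -0.008, -0.025, 0.01, 0],
    [0, 0, 0, -0.005, -0.017, 0.01, 0],
    [0, 0, 0, -0.002, -0.008, 0.01, 0],
    [0, 0, 0, 0, 0, 0.006, 0],
    [0, 0, 0, 0, 0, 0, 0],
    [0, 0, 0, 0, 0, 0, 0],
  ],
)

```text
clock: 15.35
position: [0.4686, -0.1952, 0.1618]
tcp_rot: [0.194, 0.981, -0.0, 0.0]
contact_force: [0.4, 0.1, -8.4]
width: 0.0232
```

```bash
python3 - <<'E'
from h import *
s=r.observe();print(s['position'],s['tcp_rot'],s['contact_force'],s['moment'])
im=r.snapshot("scene");cv2.imwrite("pics/s9.png",cv2.resize(im[140:300,200:400],None,fx=4,fy=3.7,interpolation=3)[:,:,::-1])
im=r.snapshot("top");cv2.imwrite("pics/t9.png",cv2.resize(im[180:340,300:500],None,fx=4,fy=3.7,interpolation=3)[:,:,::-1])
E
```

```text
[ 0.4686 -0.1952  0.1618] [ 0.1937  0.9811 -0.0001  0.0003] [ 0.4035  0.0966 -8.4494] [-0.0083 -0.0089  0.0296]
```

View pics/s9.png

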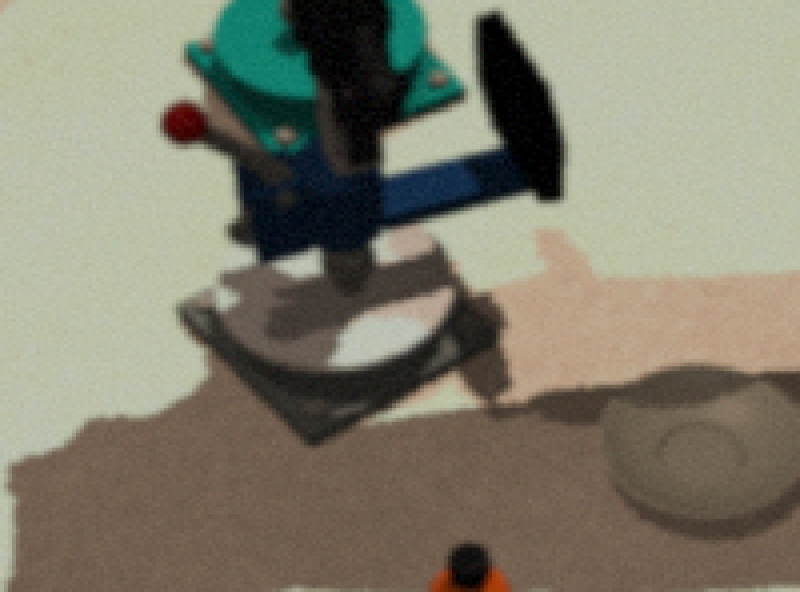

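View pics/t9.png

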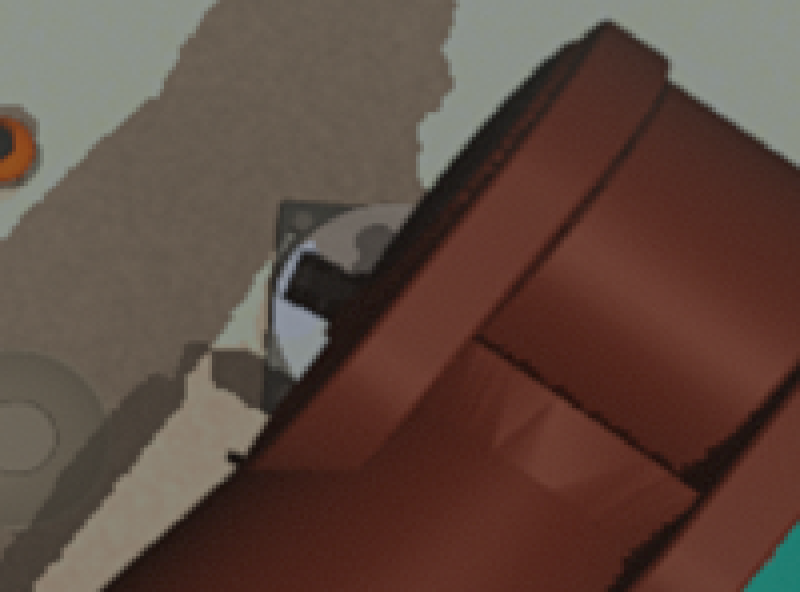

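arm_command(
  deltas=[
    [0, 0, 0, 0, 0, 0.005, 0],
    [0, 0, 0, 0, 0, 0.004, 0],
    [0, 0, 0, 0, 0, 0.002, 0],
    [0, 0, 0, 0, 0, 0.001, 0],
    [0, 0, 0, 0, 0, 0.001, 0],
    [0, 0, 0, 0, 0, 0.0005, 0],
  ],
)

```text
clock: 16.2
position: [0.4684, -0.1958, 0.1479]
tcp_rot: [0.194, 0.981, -0.0, 0.0]
contact_force: [0.9, 0.3, -9.2]
width: 0.0233
```

arm_command(
  deltas=[
    [0, 0, 0, 0, 0, 0.0005, 0],
    [0, 0, 0, 0, 0, 0.0005, 0],
    [0, 0, 0, 0, 0, 0, 0],
  ],
)

```text
clock: 16.58
position: [0.4683, -0.1958, 0.1469]
tcp_rot: [0.194, 0.981, -0.0, -0.0]
contact_force: [0.4, -1.2, -8.6]
width: 0.0233
```

arm_command(
  deltas=[
    [0, 0, 0, 0, 0, 0.001, 0],
    [0, 0, 0, 0, 0, 0.001, 0],
    [0, 0, 0, 0, 0, 0, 0],
  ],
)

```text
clock: 16.95
position: [0.4682, -0.1957, 0.1447]
tcp_rot: [0.194, 0.981, 0.0, -0.0]
contact_force: [-0.1, -0.6, -8.3]
width: 0.023
```

arm_command(
  deltas=[
    [0, 0, 0, 0, 0, 0.001, 0],
    [0, 0, 0, 0, 0, 0.001, 0],
    [0, 0, 0, 0, 0, 0, 0],
  ],
)

```text
clock: 17.32
position: [0.4683, -0.1957, 0.1428]
tcp_rot: [0.194, 0.981, 0.0, -0.0]
contact_force: [-0.0, 0.1, -7.1]
width: 0.0233
```

arm_command(
  deltas=[
    [0, 0, 0, 0, 0, 0.001, 0],
    [0, 0, 0, 0, 0, 0, 0],
  ],
)

```text
clock: 17.58
position: [0.4683, -0.1957, 0.1418]
tcp_rot: [0.194, 0.981, -0.0, -0.0]
contact_force: [-0.0, -0.1, -7.7]
width: 0.0231
```

arm_command(
  deltas=[
    [0, 0, 0, 0, 0, 0.001, 0],
    [0, 0, 0, 0, 0, 0, 0],
  ],
)

```text
clock: 17.82
position: [0.4683, -0.1957, 0.1408]
tcp_rot: [0.194, 0.981, -0.0, -0.0]
contact_force: [0.2, 0.3, -8.1]
width: 0.0232
```

arm_command(
  deltas=[
    [0, 0, 0, 0, 0, 0.001, 0],
    [0, 0, 0, 0, 0, 0, 0],
  ],
)

```text
clock: 18.08
position: [0.4683, -0.1957, 0.1398]
tcp_rot: [0.194, 0.981, -0.0, -0.0]
contact_force: [0.1, 0.9, -8.8]
width: 0.0232
```

arm_command(
  deltas=[
    [0, 0, 0, 0, 0, 0.001, 0],
    [0, 0, 0, 0, 0, 0, 0],
  ],
)

```text
clock: 18.32
position: [0.4683, -0.1957, 0.1388]
tcp_rot: [0.194, 0.981, -0.0, -0.0]
contact_force: [0.1, 1.0, -7.2]
width: 0.023
```

arm_command(
  deltas=[
    [0, 0, 0, 0, 0, 0.0005, 0],
    [0, 0, 0, 0, 0, 0, 0],
  ],
)

```text
clock: 18.58
position: [0.4683, -0.1957, 0.1384]
tcp_rot: [0.194, 0.981, -0.0, 0.0]
contact_force: [-0.8, -0.5, -7.7]
width: 0.023
```

arm_command(
  deltas=[
    [0, 0, 0, 0, 0, 0.0005, 0],
    [0, 0, 0, 0, 0, 0, 0],
  ],
)

```text
clock: 18.82
position: [0.4683, -0.1957, 0.1379]
tcp_rot: [0.194, 0.981, -0.0, -0.0]
contact_force: [1.3, -0.5, -8.4]
width: 0.0233
```

arm_command(
  deltas=[
    [0, 0, 0, 0, 0, 0.001, 0],
    [0, 0, 0, 0, 0, 0, 0],
  ],
)

```text
clock: 19.08
position: [0.4683, -0.1956, 0.1368]
tcp_rot: [0.194, 0.981, 0.0, -0.0]
contact_force: [-0.9, 2.3, -8.4]
width: 0.0231
```

arm_command(
  deltas=[
    [0, 0, 0, 0, 0, 0.001, 0],
    [0, 0, 0, 0, 0, 0, 0],
  ],
)

```text
clock: 19.32
position: [0.4683, -0.1956, 0.1358]
tcp_rot: [0.194, 0.981, 0.0, -0.0]
contact_force: [-0.6, 1.8, -6.2]
width: 0.023
```

arm_command(
  deltas=[
    [0, 0, 0, 0, 0, 0.0007, 0],
    [0, 0, 0, 0, 0, 0, 0],
  ],
)

```text
clock: 19.58
position: [0.4683, -0.1955, 0.1351]
tcp_rot: [0.194, 0.981, 0.0, -0.0]
contact_force: [0.9, 2.3, -5.4]
width: 0.0231
```

arm_command(
  deltas=[
    [0, 0, 0, 0.0002, 0.0006, 0, 0],
    [0, 0, 0, 0, 0, 0, 0],
  ],
)

```text
clock: 19.82
position: [0.4683, -0.1952, 0.1352]
tcp_rot: [0.194, 0.981, -0.0, -0.0]
contact_force: [-1.3, 2.7, -7.7]
width: 0.0227
```

arm_command(
  deltas=[
    [0, 0, 0, 0.0002, 0.0005, 0, 0],
    [0, 0, 0, 0, 0, 0, 0],
  ],
)

```text
clock: 20.08
position: [0.4684, -0.1948, 0.1352]
tcp_rot: [0.194, 0.981, -0.0, 0.0]
contact_force: [0.5, -0.5, -8.1]
width: 0.023
```

Contact was relieved by shifting about 1 mm in +y. Another 0.5 mm for margin, then down.

arm_command(
  deltas=[
    [0, 0, 0, 0.0002, 0.0005, 0, 0],
    [0, 0, 0, 0, 0, 0.001, 0],
    [0, 0, 0, 0, 0, 0, 0],
  ],
)

```text
clock: 20.45
position: [0.4683, -0.1941, 0.1341]
tcp_rot: [0.194, 0.981, -0.0, -0.0]
contact_force: [0.5, 0.3, -8.7]
width: 0.0233
```

arm_command(
  deltas=[
    [0, 0, 0, 0, 0, 0.001, 0],
    [0, 0, 0, 0, 0, 0, 0],
  ],
)

```text
clock: 20.7
position: [0.4683, -0.194, 0.1331]
tcp_rot: [0.194, 0.981, -0.0, -0.0]
contact_force: [0.2, 0.5, -8.3]
width: 0.0231
```

arm_command(
  deltas=[
    [0, 0, 0, 0, 0, 0.001, 0],
    [0, 0, 0, 0, 0, 0, 0],
  ],
)

```text
clock: 20.95
position: [0.4683, -0.194, 0.1321]
tcp_rot: [0.194, 0.981, 0.0, -0.0]
contact_force: [-0.3, -1.2, -8.2]
width: 0.0232
```

arm_command(
  deltas=[
    [0, 0, 0, 0, 0, 0.001, 0],
    [0, 0, 0, 0, 0, 0.001, 0],
    [0, 0, 0, 0, 0, 0, 0],
  ],
)

```text
clock: 21.32
position: [0.4683, -0.194, 0.1301]
tcp_rot: [0.194, 0.981, -0.0, -0.0]
contact_force: [-0.3, -0.9, -8.1]
width: 0.0233
```

arm_command(
  deltas=[
    [0, 0, 0, 0, 0, 0.001, 0],
    [0, 0, 0, 0, 0, 0.001, 0],
    [0, 0, 0, 0, 0, 0, 0],
  ],
)

```text
clock: 21.7
position: [0.4683, -0.194, 0.1281]
tcp_rot: [0.194, 0.981, -0.0, -0.0]
contact_force: [0.4, -0.2, -8.4]
width: 0.0231
```

arm_command(
  deltas=[
    [0, 0, 0, 0, 0, 0.001, 0],
    [0, 0, 0, 0, 0, 0.001, 0],
    [0, 0, 0, 0, 0, 0.001, 0],
    [0, 0, 0, 0, 0, 0, 0],
  ],
)

```text
clock: 22.2
position: [0.4683, -0.194, 0.1251]
tcp_rot: [0.194, 0.981, -0.0, -0.0]
contact_force: [-0.4, 0.0, -8.2]
width: 0.0233
```

arm_command(
  deltas=[
    [0, 0, 0, 0, 0, 0.001, 0],
    [0, 0, 0, 0, 0, 0.001, 0],
    [0, 0, 0, 0, 0, 0.001, 0],
    [0, 0, 0, 0, 0, 0, 0],
  ],
)

```text
clock: 22.7
position: [0.4683, -0.194, 0.1221]
tcp_rot: [0.194, 0.981, 0.0, -0.0]
contact_force: [-0.6, 0.7, -8.1]
width: 0.0234
```

arm_command(
  deltas=[
    [0, 0, 0, 0, 0, 0.001, 0],
    [0, 0, 0, 0, 0, 0.001, 0],
    [0, 0, 0, 0, 0, 0.001, 0],
    [0, 0, 0, 0, 0, 0, 0],
  ],
)

```text
clock: 23.2
position: [0.4683, -0.194, 0.1191]
tcp_rot: [0.194, 0.981, -0.0, -0.0]
contact_force: [0.2, 0.6, -8.3]
width: 0.0231
```

arm_command(
  deltas=[
    [0, 0, 0, 0, 0, 0.001, 0],
    [0, 0, 0, 0, 0, 0.001, 0],
    [0, 0, 0, 0, 0, 0.001, 0],
    [0, 0, 0, 0, 0, 0, 0],
  ],
)

```text
clock: 23.7
position: [0.4683, -0.194, 0.1161]
tcp_rot: [0.194, 0.981, -0.0, -0.0]
contact_force: [-0.1, 0.3, -8.7]
width: 0.0234
```

arm_command(
  deltas=[
    [0, 0, 0, 0, 0, 0.001, 0],
    [0, 0, 0, 0, 0, 0.001, 0],
    [0, 0, 0, 0, 0, 0, 0],
  ],
)

```text
clock: 24.08
position: [0.4683, -0.194, 0.1141]
tcp_rot: [0.194, 0.981, 0.0, -0.0]
contact_force: [-0.2, -0.6, -8.2]
width: 0.0229
```

arm_command(
  deltas=[
    [0, 0, 0, 0, 0, 0.001, 0],
    [0, 0, 0, 0, 0, 0, 0],
  ],
)

```text
clock: 24.32
position: [0.4684, -0.194, 0.1131]
tcp_rot: [0.194, 0.981, -0.0, -0.0]
contact_force: [-0.2, -0.2, -7.8]
width: 0.0234
```

arm_command(
  deltas=[
    [0, 0, 0, 0, 0, 0.001, 0],
    [0, 0, 0, 0, 0, 0, 0],
  ],
)

```text
clock: 24.58
position: [0.4683, -0.194, 0.1121]
tcp_rot: [0.194, 0.981, 0.0, -0.0]
contact_force: [-0.4, -0.6, -8.7]
width: 0.0231
```

arm_command(
  deltas=[
    [0, 0, 0, 0, 0, 0.0005, 0],
    [0, 0, 0, 0, 0, 0, 0],
  ],
)

```text
clock: 24.82
position: [0.4684, -0.194, 0.1116]
tcp_rot: [0.194, 0.981, -0.0, -0.0]
contact_force: [0.3, 0.3, -8.4]
width: 0.023
```

arm_command(
  deltas=[
    [0, 0, 0, 0, 0, 0.0005, 0],
    [0, 0, 0, 0, 0, 0, 0],
  ],
)

```text
clock: 25.08
position: [0.4684, -0.1941, 0.1112]
tcp_rot: [0.194, 0.981, -0.0, 0.0]
contact_force: [0.3, -0.1, -8.1]
width: 0.0232
```

arm_command(
  deltas=[
    [0, 0, 0, 0, 0, 0.0005, 0],
    [0, 0, 0, 0, 0, 0, 0],
  ],
)

```text
clock: 25.32
position: [0.4684, -0.1941, 0.1108]
tcp_rot: [0.194, 0.981, -0.0, 0.0]
contact_force: [-0.2, 0.1, -6.8]
width: 0.0233
```

arm_command(
  deltas=[
    [0, 0, 0, 0, 0, 0.0005, 0],
    [0, 0, 0, 0, 0, 0, 0],
  ],
)

```text
clock: 25.58
position: [0.4684, -0.1941, 0.1104]
tcp_rot: [0.194, 0.981, -0.0, 0.0]
contact_force: [-1.8, 0.4, -3.8]
width: 0.0232
```

arm_command(
  deltas=[
    [0, 0, 0, 0, 0, 0.0005, 0],
    [0, 0, 0, 0, 0, 0, 0],
  ],
)

```text
clock: 25.82
position: [0.4684, -0.1941, 0.1099]
tcp_rot: [0.194, 0.981, -0.0, 0.0]
contact_force: [-1.9, 0.1, -2.2]
width: 0.0231
```

arm_command(
  deltas=[
    [0, 0, 0, 0, 0, 0.0005, 0],
    [0, 0, 0, 0, 0, 0, 0],
  ],
)

```text
clock: 26.08
position: [0.4684, -0.1941, 0.1094]
tcp_rot: [0.194, 0.981, -0.0, 0.0]
contact_force: [-2.5, 1.1, -2.0]
width: 0.0231
```

arm_command(
  deltas=[
    [0, 0, 0, 0, 0, 0.0005, 0],
    [0, 0, 0, 0, 0, 0, 0],
  ],
)

```text
clock: 26.32
position: [0.4684, -0.1941, 0.1089]
tcp_rot: [0.194, 0.981, -0.0, 0.0]
contact_force: [-3.1, 1.0, 0.6]
width: 0.0228
```

```bash
python3 - <<'E'
from h import *
s=r.observe();print(s['position'],s['tcp_rot'],s['contact_force'],s['moment'])
im=r.snapshot("scene");cv2.imwrite("pics/s10.png",cv2.resize(im[140:300,200:400],None,fx=4,fy=3.7,interpolation=3)[:,:,::-1])
print(r.observe()['contact_force'])
E
```

```text
[ 0.4684 -0.1941  0.1089] [ 0.1942  0.981  -0.0001  0.0001] [-3.0615  0.9911  0.5871] [0.3418 0.614  0.0089]
[-4.2169  1.0133  0.9803]
```

View pics/s10.png

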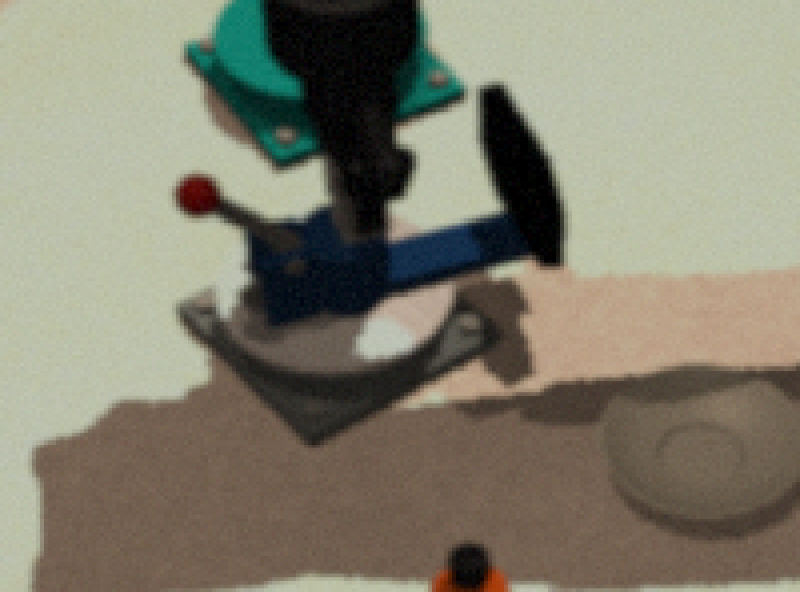

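arm_command(
  deltas=[
    [0, 0, 0, 0, 0, 0, 0],
    [0, 0, 0, 0, 0, 0, 0],
  ],
  squeeze=20,
)

```text
clock: 26.62
position: [0.4684, -0.1941, 0.1088]
tcp_rot: [0.194, 0.981, -0.0, 0.0]
contact_force: [-3.7, 0.5, 1.0]
width: 0.0233
```

arm_command(
  deltas=[
    [0, 0, 0, 0, 0, 0, 0.35],
    [0, 0, 0, 0, 0, 0, 0.5],
    [0, 0, 0, 0, 0, 0, 0.6],
    [0, 0, 0, 0, 0, 0, 0.6],
  ],
)

```text
clock: 27.12
position: [0.4685, -0.1941, 0.1087]
tcp_rot: [0.194, 0.981, -0.0, 0.0]
contact_force: [0.3, -0.0, 0.3]
width: 0.0511
```

```bash
python3 - <<'E'
from h import *
s=r.observe();print(s['position'],s['width'],s['contact_force'],s['moment'])
im=r.snapshot("scene");cv2.imwrite("pics/s11.png",cv2.resize(im[140:300,200:400],None,fx=4,fy=3.7,interpolation=3)[:,:,::-1])
im=r.snapshot("wrist");cv2.imwrite("pics/w11.png",im[:,:,::-1])
E
```

```text
[ 0.4685 -0.1941  0.1087] 0.05105994026770388 [ 0.2559 -0.0454  0.3085] [-0.0607 -0.0273  0.0619]
```

View pics/s11.png

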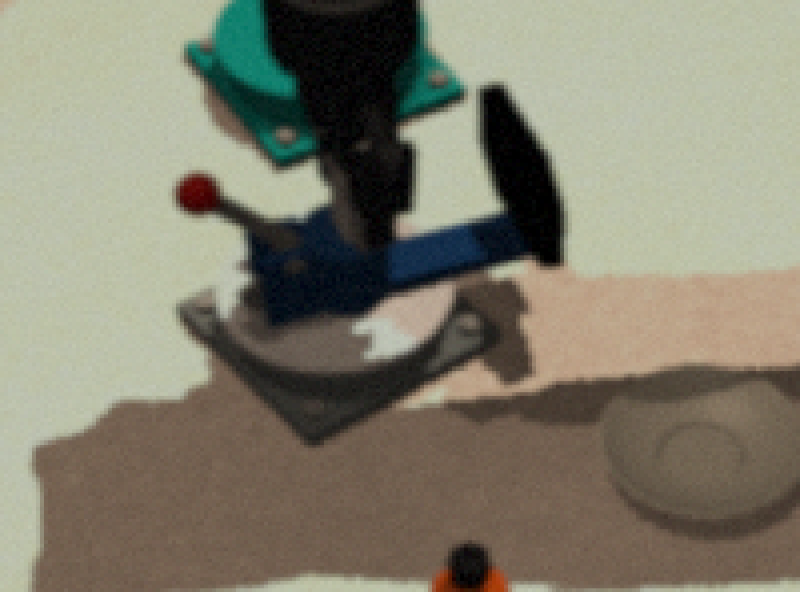

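View pics/w11.png

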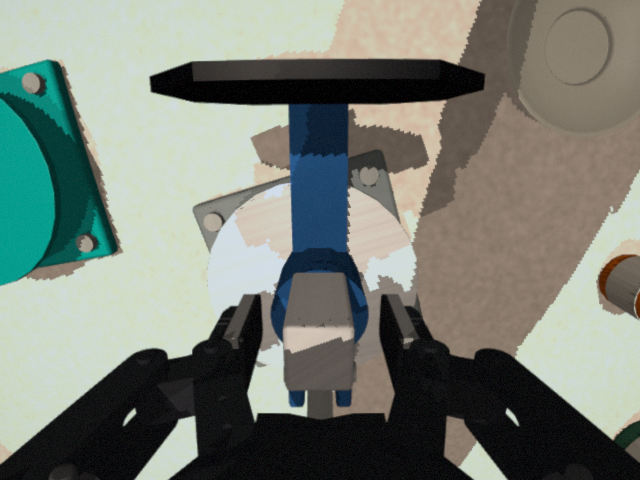

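arm_command(
  deltas=[
    [0, 0, 0, 0, 0, 0, 0.8],
    [0, 0, 0, 0, 0, -0.01, 0.8],
    [0, 0, 0, 0, 0, -0.03, 0.8],
    [0, 0, 0, 0, 0, -0.05, 0.8],
    [0, 0, 0, 0, 0, -0.02, 0.5],
    [0, 0, 0, -0.03, 0, 0, 0.3],
    [0, 0, 0, -0.04, 0, 0, 0],
    [0, 0, 0, -0.007, 0, 0, 0],
    [0, 0, 0, 0, 0, 0, 0],
    [0, 0, 0, 0, 0, 0, 0],
    [0, 0, 0, 0, 0, 0, 0],
  ],
)

```text
clock: 28.6
position: [0.5391, -0.2232, 0.2192]
tcp_rot: [0.194, 0.981, -0.0, 0.0]
contact_force: [0.4, 0.7, -0.2]
width: 0.0001
```

```bash
python3 - <<'E'
from h import *
cw=cam("wrist");s=r.observe();print(s['position'],s['width'],s['contact_force'],s['moment'])
im=r.snapshot("scene");cv2.imwrite("pics/s12.png",cv2.resize(im[120:300,200:400],None,fx=4,fy=3.3,interpolation=3)[:,:,::-1])
im=r.snapshot("wrist");cv2.imwrite("pics/w12.png",im[:,:,::-1])
E
```

```text
[ 0.5391 -0.2232  0.2192] 0.00012998222381342342 [ 0.4258  0.7012 -0.1851] [-0.0063  0.0336 -0.0138]
```

View pics/s12.png

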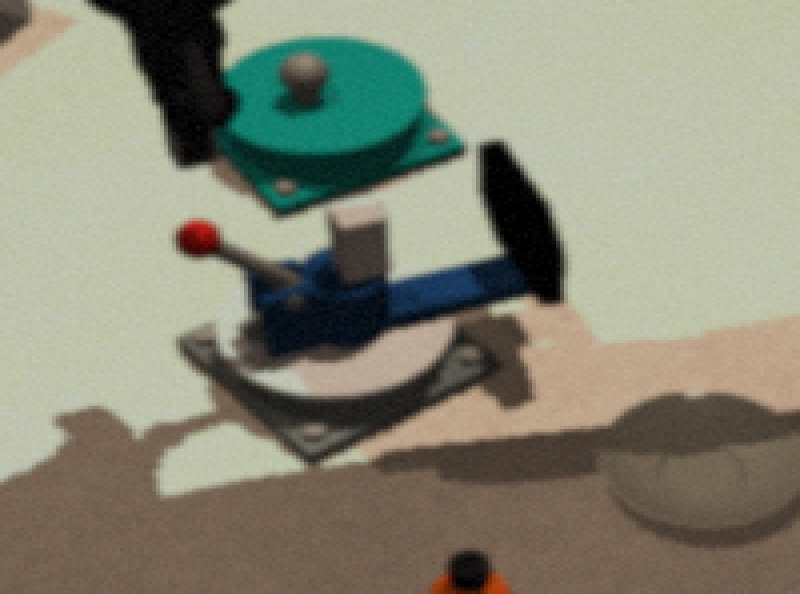

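View pics/w12.png

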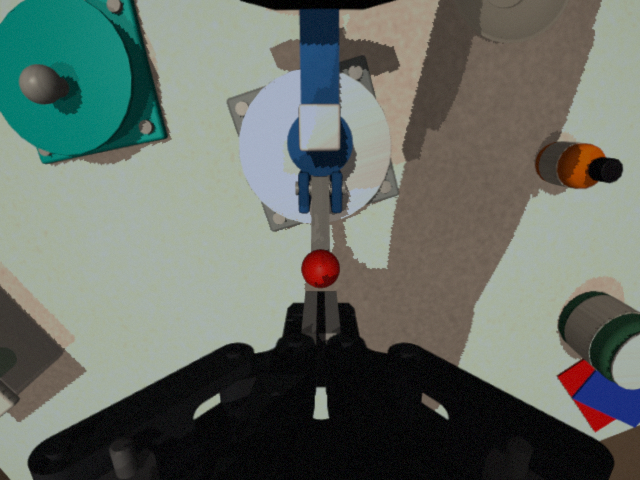

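```bash
python3 - <<'E'
from plan import *
cw,cs=cam("wrist"),cam("scene")
for L in ([(cw,(320.5,269)),(cs,(249.3,192.1))],):
    k=tri(L);s=r.observe();Rm=R.from_quat(s['tcp_rot']).as_matrix();print(k,Rm.T@(k-s['position']),proj(cw,k),proj(cs,k))
P=atz(cw,(320.2,127),.138);print('post',P,Rm.T@(P-s['position']))
E
```

```text
[ 0.5453 -0.2254  0.1429] [-0.0063  0.0003  0.0762] [320.5392 268.9274] [249.2754 192.0917]
post [ 0.4667 -0.1933  0.138 ] [0.0786 0.0001 0.081 ]
```

arm_command(
  deltas=[
    [0, 0, 0, -0.0065, 0, 0.02, 0],
    [0, 0, 0, 0, 0, 0.02, 0],
    [0, 0, 0, 0, 0, 0.008, 0],
    [0, 0, 0, 0, 0, 0.003, 0],
    [0, 0, 0, 0, 0, 0.003, 0],
    [0, 0, 0, 0, 0, 0, 0],
  ],
)

```text
clock: 29.45
position: [0.5461, -0.2261, 0.1655]
tcp_rot: [0.194, 0.981, -0.0, 0.001]
contact_force: [0.5, 1.6, 2.2]
width: -0.0
```

arm_command(
  deltas=[
    [0, 0, 0, -0.004, 0, 0.0035, 0],
    [0, 0, 0, -0.0038, 0, 0.0035, 0],
    [0, 0, 0, -0.0033, 0, 0.0041, 0],
    [0, 0, 0, -0.0033, 0, 0.0041, 0],
    [0, 0, 0, 0, 0, 0, 0],
  ],
)

```text
clock: 30.08
position: [0.56, -0.232, 0.1499]
tcp_rot: [0.194, 0.981, -0.0, 0.001]
contact_force: [2.3, -0.8, 4.7]
width: 0.0001
```

```bash
python3 - <<'E'
from h import *
s=r.observe();print(s['position'],s['contact_force'])
im=r.snapshot("scene");cv2.imwrite("pics/s13.png",cv2.resize(im[120:300,200:400],None,fx=4,fy=3.3,interpolation=3)[:,:,::-1])
E
```

```text
[ 0.56   -0.232   0.1499] [ 2.2675 -0.807   4.6858]
```

View pics/s13.png

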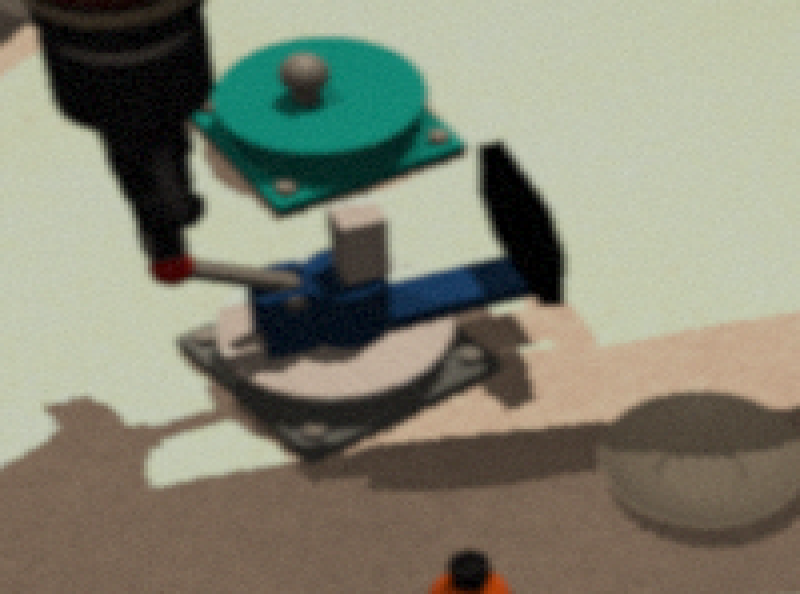

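arm_command(
  deltas=[
    [0, 0, 0, -0.0027, 0, 0.0045, 0],
    [0, 0, 0, -0.0026, 0, 0.0046, 0],
    [0, 0, 0, -0.002, 0, 0.0048, 0],
    [0, 0, 0, -0.0019, 0, 0.0049, 0],
    [0, 0, 0, 0, 0, 0, 0],
  ],
)

```text
clock: 30.75
position: [0.5668, -0.2345, 0.1296]
tcp_rot: [0.194, 0.981, 0.0, -0.001]
contact_force: [1.3, -1.1, 2.7]
width: 0.0
```

arm_command(
  deltas=[
    [0, 0, 0, -0.0013, 0, 0.004, 0],
    [0, 0, 0, -0.001, 0, 0.004, 0],
    [0, 0, 0, 0, 0, 0, 0],
  ],
)

```text
clock: 31.12
position: [0.5694, -0.2356, 0.1222]
tcp_rot: [0.194, 0.981, 0.0, -0.0]
contact_force: [0.1, -0.6, 0.0]
width: 0.0002
```

arm_command(
  deltas=[
    [0, 0, 0, -0.0003, 0, 0.002, 0],
    [0, 0, 0, 0, 0, 0.001, 0],
    [0, 0, 0, 0, 0, 0, 0],
  ],
)

```text
clock: 31.5
position: [0.5699, -0.2359, 0.1198]
tcp_rot: [0.194, 0.981, -0.0, 0.0]
contact_force: [0.1, 0.4, 0.8]
width: -0.0004
```

arm_command(
  deltas=[
    [0, 0, 0, -0.0002, 0, 0.001, 0],
    [0, 0, 0, 0, 0, 0.001, 0],
    [0, 0, 0, 0, 0, 0, 0],
  ],
)

```text
clock: 31.88
position: [0.57, -0.2359, 0.1176]
tcp_rot: [0.194, 0.981, -0.0, 0.0]
contact_force: [2.3, -0.8, 2.5]
width: 0.0003
```

arm_command(
  deltas=[
    [0, 0, 0, 0, 0, 0.001, 0],
    [0, 0, 0, 0, 0, 0, 0],
  ],
)

```text
clock: 32.12
position: [0.5699, -0.2359, 0.1166]
tcp_rot: [0.194, 0.981, -0.0, -0.0]
contact_force: [0.6, -0.1, 1.0]
width: -0.0002
```

arm_command(
  deltas=[
    [0, 0, 0, 0, 0, 0.001, 0],
    [0, 0, 0, 0, 0, 0, 0],
  ],
)

```text
clock: 32.38
position: [0.57, -0.2359, 0.1156]
tcp_rot: [0.194, 0.981, -0.0, 0.0]
contact_force: [0.5, -1.4, 1.7]
width: -0.0001
```

arm_command(
  deltas=[
    [0, 0, 0, 0, 0, 0.001, 0],
    [0, 0, 0, 0, 0, 0, 0],
  ],
)

```text
clock: 32.62
position: [0.5699, -0.2359, 0.1146]
tcp_rot: [0.194, 0.981, -0.0, -0.0]
contact_force: [0.8, -1.6, 1.7]
width: -0.0002
```

arm_command(
  deltas=[
    [0, 0, 0, 0, 0, 0.0007, 0],
    [0, 0, 0, 0, 0, 0, 0],
  ],
)

```text
clock: 32.88
position: [0.57, -0.236, 0.114]
tcp_rot: [0.194, 0.981, -0.0, 0.0]
contact_force: [1.5, -0.8, 2.5]
width: 0.0004
```

arm_command(
  deltas=[
    [0, 0, 0, 0, 0, 0.0007, 0],
    [0, 0, 0, 0, 0, 0, 0],
  ],
)

```text
clock: 33.12
position: [0.5701, -0.236, 0.1135]
tcp_rot: [0.194, 0.981, -0.0, 0.0]
contact_force: [0.4, -0.6, 3.4]
width: 0.0001
```

arm_command(
  deltas=[
    [0, 0, 0, 0, 0, 0.0007, 0],
    [0, 0, 0, 0, 0, 0, 0],
  ],
)

```text
clock: 33.38
position: [0.5701, -0.236, 0.1128]
tcp_rot: [0.194, 0.981, -0.0, 0.0]
contact_force: [1.5, 0.5, 5.4]
width: 0.0001
```

```bash
python3 - <<'E'
from h import *
s=r.observe();print(s['position'],s['contact_force'])
im=r.snapshot("scene");cv2.imwrite("pics/s14.png",cv2.resize(im[120:300,200:400],None,fx=4,fy=3.3,interpolation=3)[:,:,::-1])
print(r.observe()['contact_force'])
E
```

```text
[ 0.5701 -0.236   0.1128] [1.4525 0.519  5.3643]
[0.8374 0.1817 5.8781]
```

View pics/s14.png

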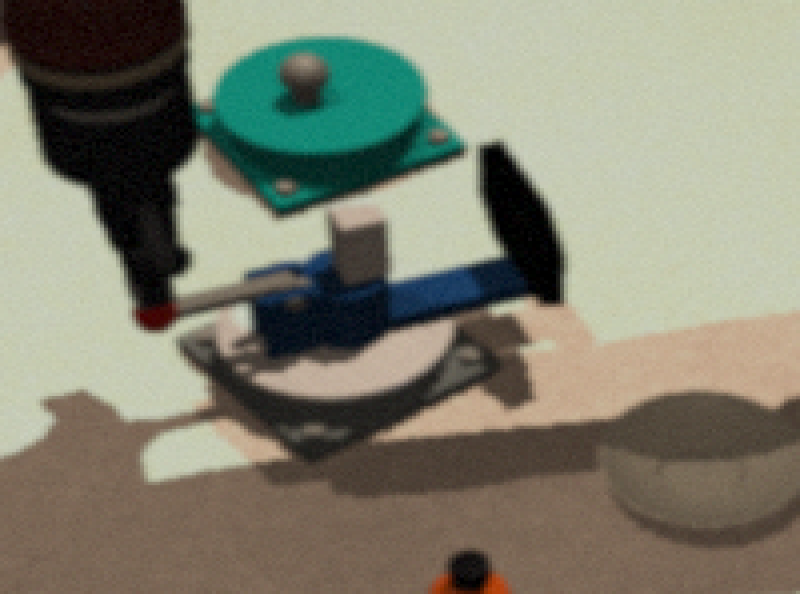

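arm_command(
  deltas=[
    [0, 0, 0, 0, 0, 0.0005, 0],
    [0, 0, 0, 0, 0, 0, 0],
  ],
)

```text
clock: 33.67
position: [0.5702, -0.2361, 0.1124]
tcp_rot: [0.194, 0.981, -0.0, 0.0]
contact_force: [0.3, 0.2, 5.9]
width: 0.0002
```

arm_command(
  deltas=[
    [0, 0, 0, 0, 0, -0.002, 0],
    [0, 0, 0, 0, 0, -0.008, 0],
    [0, 0, 0, 0, 0, -0.03, 0],
    [0, 0, 0, 0, 0, -0.05, 0],
    [0, 0, 0, 0, 0, -0.03, 0],
    [0, 0, 0, 0, 0, 0, 0],
    [0, 0, 0, 0, 0, 0, 0],
    [0, 0, 0, 0, 0, 0, 0],
  ],
)

```text
clock: 34.67
position: [0.5693, -0.2355, 0.2304]
tcp_rot: [0.194, 0.981, 0.0, -0.001]
contact_force: [0.4, -0.4, -0.3]
width: -0.0001
```

```bash
python3 - <<'E'
from h import *
s=r.observe();print(s['position'],s['contact_force'])
im=r.snapshot("scene");cv2.imwrite("pics/s15.png",cv2.resize(im[120:300,200:400],None,fx=4,fy=3.3,interpolation=3)[:,:,::-1])
im=r.snapshot("wrist");cv2.imwrite("pics/w15.png",im[:,:,::-1])
E
```

```text
[ 0.5693 -0.2355  0.2304] [ 0.4334 -0.4225 -0.3306]
```

View pics/s15.png

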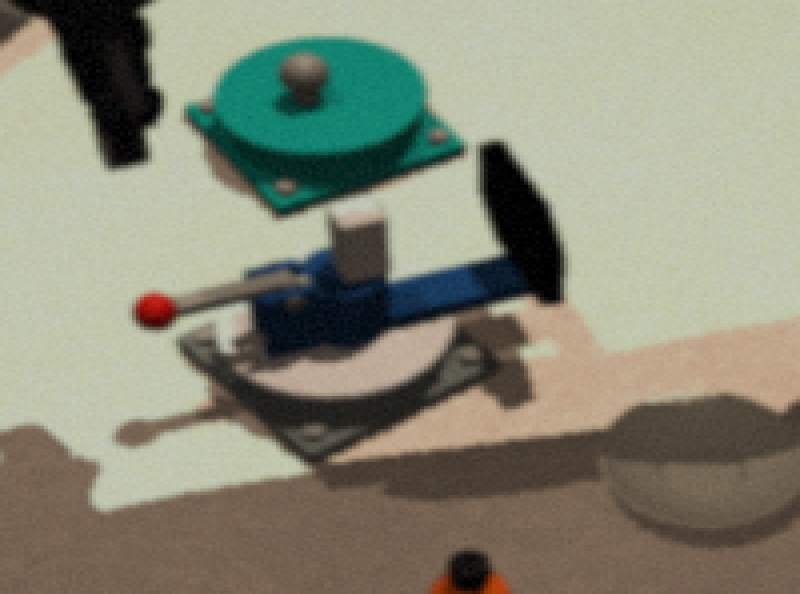

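View pics/w15.png

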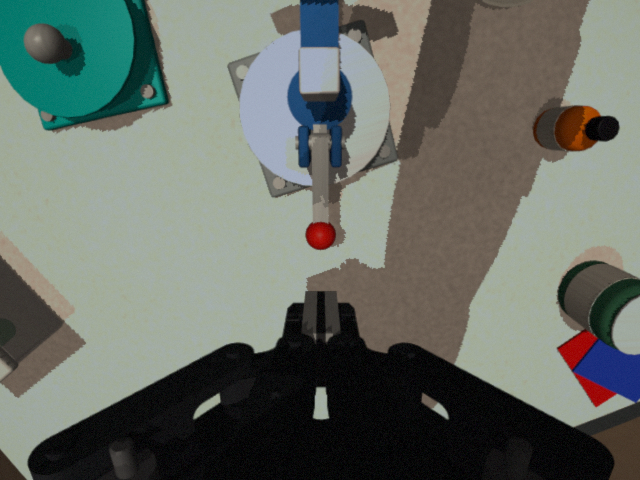

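```bash
python3 - <<'E'
from plan import *
cw,cs=cam("wrist"),cam("scene")
k=tri([(cw,(320.5,235.7)),(cs,(155/4+200,310/3.3+120))])
P=atz(cw,(319.7,70),.138);print(k,P,np.linalg.norm((k-P)[:2]))
for z in (.088,.092,.096,.1): print(z,proj(cs,(*atz(cw,(320.5,235.7),z)[:2],z)))
for l,z in (("paint_tin_mid",.0425),("paint_dish_mid",.011),("craft_paint_mid",.04)):
    r.snapshot("scene");d=r.pinpoint(l,"scene");print(l,[x['at'] for x in d[:2]])
E
```

```text
[ 0.572  -0.2361  0.0906] [ 0.4667 -0.1934  0.138 ] 0.11358499039537033
0.088 [238.1614 214.8584]
0.092 [238.4621 213.3868]
0.096 [238.7645 211.9083]
0.1 [239.0685 210.4228]
paint_tin_mid [[241.0, 364.7]]
paint_dish_mid [[373.9, 259.5]]
craft_paint_mid [[316.8, 304.1], [374.4, 261.2]]
```

```bash
python3 - <<'E'
from rig import r
print(r.close_job())
E
```

```text
the job is handed in; nothing more can be done
None
```

The sign is mounted: the blue coupler sits on the aluminium stand with its handle pressed fully down, and the gripper is clear. I handed the job in at about 35 s of the 72 s allowed; no verdict was reported.

- **Handle up:** I raised it on the table with a light 20 N pinch. It measured about 0.85 rad before and after seating, against the 0.4 rad needed to clear the mouth.
- **Onto the ball:** The rim touched the ball once, at about 3 N, while still over 8 mm above the plate. I shifted about 1.5 mm sideways and lowered on in small steps until the plate carried the coupler, about 9 N in all.
- **Lock:** I pressed the knob down with the closed fingertips. The force then rose at about 4 N per mm, which is the rubber mount giving, so the handle was at its stop. The highest reading was about 6 N, about 14 N in all with the coupler's weight.

**Last checks:**
- **Knob:** It measures 90.6 mm above the table, against about 92 mm expected with the handle fully down. It is 113.6 mm from the post, against 112 mm expected.
- **Force:** The gripper read about zero after backing away.
- **Tin and bottle:** Both were found within about 2 pixels of their first positions.
- **Dish:** The network put its centre about 5 pixels from the first reading. It lay in the arm's shadow, and its left edge is where it was at the start, so I judged it unmoved.

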